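# Pack away the window-fitting kit

### The job

Pack away the window fitters' kit: shut the open lid of the bottom screw case on its board and stack all the loose screw cases on it in one column, every case fully down so that the pockets in its base lock over the lid lugs below. Pile the four oak wedges in the middle of the tray, squared up over one another in two layers, each layer two wedges one on the other with thick end over thin end so that it comes out flat and level, the upper layer crosswise to the lower and the layers parallel to the tray's sides. Leave the other things on the bench where they are.

Things in the scene. Friction and masses are not known exactly. Their poses are not given: they have to be found in the camera images.
- base_top (a point): middle of the top face of the bottom case's lid when shut, 56 mm above the bench; axes as base. The underside centre of the first case stacked lies here when locked, the next one's 44 mm higher, and so on
- base: bottom case of the column, fixed: a dark plastic screw case 66 (x) by 110 (y) mm, 44 mm high when shut, its grey lid standing open, centred on a plywood board 120 x 160 x 12 mm to which it is screwed. Origin: centre of the board's underside; x from the front (latches) to the hinge at the back, y along the hinge, z up
- lid_hinge (a point): middle of the hinge line of that lid, 33 mm along base x from the case's centre, 46 mm above the bench; axes as base
- lid (a joint): angle of that lid, rad: 0 shut and level, 1.6 upright at the back. Friction holds it at any angle; about 1 N at its free edge swings it. It reaches 66 mm from the hinge line to the free edge and 110 mm along it; its outer face (10 mm above the hinge line when shut) has four lugs like case1's, with 72 mm clear between them along y
- tray: shallow square plywood tray, fixed, 178 x 178 mm outside, 160 x 160 inside, rim 11 mm above its floor. Origin: centre of its underside; x and y along its sides
- tray_in (a point): centre of the tray's floor, 9 mm above the bench; axes as tray. Wedge origins in the finished pile lie 8, 24, 40 and 56 mm above it
- case1: shut dark screw case, grey lid, 0.2 to 0.45 kg, may be absent: 66 (x) by 110 (y) mm, 44 mm high to the lid's top face; on it four lugs 6 mm high, 12 mm across, tapered on top, at x +-20, y +-42 mm. Underside: four pockets at the same places, 7 mm deep, 2 mm wider all round. Plain upright sides. Origin: centre of the underside, z up; either way round fits
- case2: another case just like case1, may be absent (2 to 4 of the four are there)
- case3: another case just like case1, may be absent (2 to 4 of the four are there)
- case4: another case just like case1, may be absent (2 to 4 of the four are there)
- wedge1: bare oak wedge, 75 g, 120 long (x), 48 wide (y), 24 mm thick at the -x end, 8 mm at the +x end, sides parallel. Origin: its very middle; z square to its middle plane, to which both broad faces slope 0.067 rad. Lying flat, its origin is 8 mm up, its z leans 0.067 and its upper face slopes 0.133 rad. The broad faces are alike: either may be underneath
- wedge2: another wedge just like wedge1
- wedge3: another wedge just like wedge1
- wedge4: another wedge just like wedge1
- tape: a yellow tape measure, 60 mm, on the bench; bystander
- tin: a small tin, 41 mm across, 46 mm high; bystander
- jar: a small glass jar, 42 mm across, 55 mm high; bystander
- square: a try square lying at the far side; bystander
There are look-alikes about, which are no part of the job. What is shaped like the wedge4 but grey or purple is not meant.

How it is judged:
By the outcome, as a careful person would: the job done as asked, in the order asked, and still so for the second after the job is handed in, with the robot touching nothing.
Of case1, case2, case3, case4 only 2 to 4 are there at a start; the rules pass over those that are not, and their reading is None.
At some moment in a run one of case1, case2, case3, case4, wedge1, wedge2, wedge3, wedge4 may be knocked a few centimetres aside while the robot is not near it.
Once in a run the grip may slacken for a moment while it holds something.
It also fails if it takes over 210 s, if anything falls off the work surface, if the arm or the gripper's body presses on something with over 40 N, if the wrist force passes 120 N, or if a joint passes its speed limit or range.

### The arm

A 6-joint arm with a two-finger parallel gripper is mounted at the origin on the work surface. World frame = base frame: x ahead of the robot, y to its left, z up, the work surface at z = 0. Lengths are in mm, angles in rad, forces in N, time in s.
With the tool pointing down it reaches from about 275 to 750 mm from the base axis. Payload 10.2 kg.
Tool frame: the origin (TCP) lies between the finger pads; the fingertips stand 8 mm ahead of it and the grasp point (between the pads) lies 11 mm behind it; z points along the fingers, x is the direction in which the jaws open and shut, and the axes are right-handed (so a half turn about z gives the same grasp; the last joint's range is limited). The gripper opens to 85 mm and grips with 20 to 120 N. Pads are 22 mm wide; open, the fingers measure 114 mm over their backs; the gripper's body (76 mm by 85 mm) begins 54 mm behind the grasp point. The pads swing forward as they close: fully open they stand 13 mm farther back than shut.
Start: joints at [0.923, 0.313, 1.498, -0, 1.331, -0.223], TCP at [216.386, 478.339, 239.294] pointing down, gripper open.
Joint ranges: [-2.94, 2.94], [-0.97, 2.17], [0.19, 2.56], [-1.23, 4.37], [0.02, 3.11], [-2.88, 2.88]. Speed limits (rad/s): [2.39, 2.39, 3.01, 3.14, 3.14, 3.14].

### API

Orientations are given as a unit quaternion [w, x, y, z].
In Python, from rig import sense, eyes, ctrl gives the robot as it stands.
- The arm moves only by the tool move_arm, never from a script. Its argument "rows" is a list that holds one entry, the list of rows, each a list of 5 numbers: the shift along the tool's x, y, z in mm, then the turn about the tool's z in units of 6 degrees (1.0 is 6 degrees), then the gripper command: -1 is shut, 1 is fully open, values between are in proportion. In form: [[[dx, dy, dz, roll, jaw], ...]]. A call has 1 to 12 rows; each row is the pose to reach, as a shift and turn from the pose measured when the call began, along the tool's axes at that moment; what a row does not reach only later rows make up. A row lasts 1/8 s, in which the tool goes at most 62.5 mm and 10.7 degrees, less where a joint would pass 70% of its speed; a pose out of reach is approached as far as the arm can. A call with a gripper value outside its range is refused whole. The fingers move at their own pace and stop on an object; "squeeze" is the grip in N (left out, the last holds). Time passes only in rows, so rows that repeat a pose let the fingers close. It gives the time, the measured TCP pose, the force and the opening at its end, in the units of the state.
- sense(): the state, without advancing time (a new reading comes with each control period).
- eyes.capture(name): name is "side" or "top"; returns a dict with "color" (384x512x3 uint8, blue, green, red), "vertical_fov" (degrees; the focal length in pixels is half the picture's height over the tangent of half this angle, whatever the lens; pixels are square), "cx", "cy" (the principal point, pixels), "xyz" and "attitude" of the camera in the world. Camera axes: x right, y down, z forward; pixel columns grow to the right and rows downward; lengths in mm; the calibration is good to about 2 mm. A picture is of the moment at which its call begins. There is no depth.
- ctrl.finish_job(): hands the job in, once; it reports no verdict.
The state is a dict: "time_s": time; "joints": joint angles; "dq": joint speeds; "tau": joint torques, N m; "eef_pos": TCP position; "ee_rot": TCP orientation; "force": force on the tool from outside, world axes, zero at the start; "wrist_torque": the same for the moment, N m; "grip_width": opening from 0.0 (shut) to 1.0 (fully open).
Only numpy, scipy, OpenCV 4.12 (cv2) and the standard library are available. Lean on these libraries where they do the work, as an engineer would, in place of code of your own. Each camera call takes 0.05 s, during which the arm holds its last target. There are 200 camera calls.

## Working session

There is one attempt and no reset: what is moved stays moved. The work goes in short steps, Python scripts to look and compute and a tool call to move; the robot and the scene stay as the last step left them, time stands still between calls to the robot, and variables do not carry over. Pictures are saved under pics/ and viewed, about 12 in all and at most 16, crops included, and the job is handed in when it is done.

Besides the shell and the picture viewer there is one more tool, called after "Emit:" by a JSON object that holds its "method" and its "body", one argument or row to a line. move_arm: Moves the arm, as the interface text tells. Its arguments: {"type":"object","properties":{"rows":{"type":"array","items":{"type":"array","items":{"type":"array","items":{"type":"number"}}}},"squeeze":{"type":"number"}},"required":["rows"]}

```bash
ls; mkdir -p pics; python3 - <<'E'
from rig import sense, eyes
import cv2
s=sense();print(s)
for n in("top","side"):
    c=eyes.capture(n);cv2.imwrite(f"pics/{n}0.png",c["color"]);print({k:v for k,v in c.items() if k!="color"})
E
```

```text
pics
{'time_s': 0.0, 'joints': array([ 9.22597667e-01,  3.13470172e-01,  1.49845585e+00, -2.99188748e-05,
        1.33103728e+00, -2.23398385e-01]), 'dq': array([-0.00074822, -0.00172453,  0.00099774,  0.00081391, -0.00026664,
       -0.00147698]), 'tau': array([-2.76454348e-04, -4.12270188e+01, -2.59737736e+01, -2.26101497e-04,
        4.12817331e-03,  1.62593147e-05]), 'eef_pos': array([216.22665235, 478.11530307, 238.71769643]), 'ee_rot': array([ 2.48388474e-04,  8.40277234e-01,  5.42156527e-01, -6.38891934e-04]), 'force': array([ 0.02922786,  0.77442909, -0.04988804]), 'wrist_torque': array([ 0.00961538, -0.01674612, -0.01476762]), 'grip_width': 0.9967417294763808}
{'vertical_fov': 55.463617770843136, 'cx': 254.51976279525547, 'cy': 200.66203169774656, 'xyz': array([ 321.45096631,  -16.08308991, 1268.80972609]), 'attitude': array([-0.06191759,  0.70987526, -0.70021836,  0.04401787])}
{'vertical_fov': 52.906348703227216, 'cx': 256.26820762219415, 'cy': 193.17803023719387, 'xyz': array([  36.30851482, -552.15032389,  856.65830826]), 'attitude': array([-0.33831731,  0.88096221, -0.31051214,  0.11414546])}
```

```bash
python3 - <<'E'
import cv2
for n in("top","side"):
    i=cv2.imread(f"pics/{n}0.png");cv2.imwrite(f"pics/{n}0b.png",cv2.resize(i,(800,600),interpolation=cv2.INTER_CUBIC))
E
```

```text
(no output)
```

View pics/top0b.png

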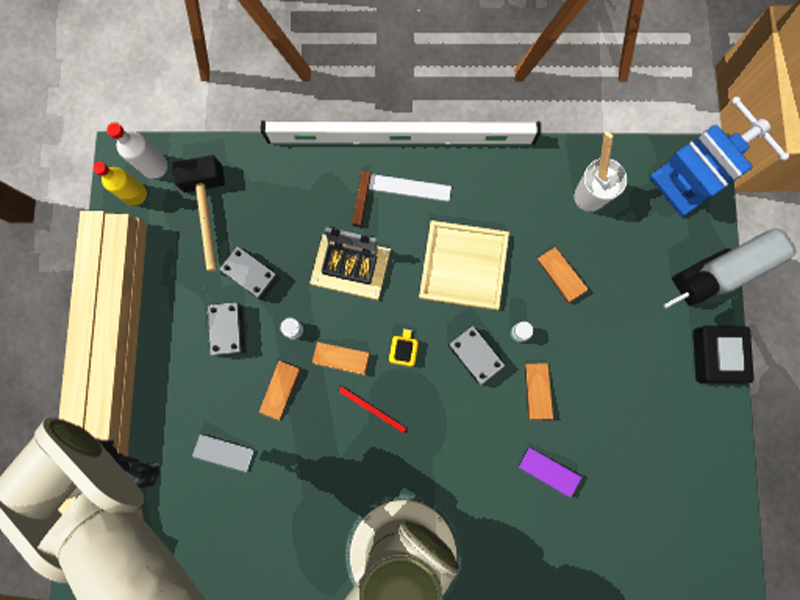

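View pics/side0b.png

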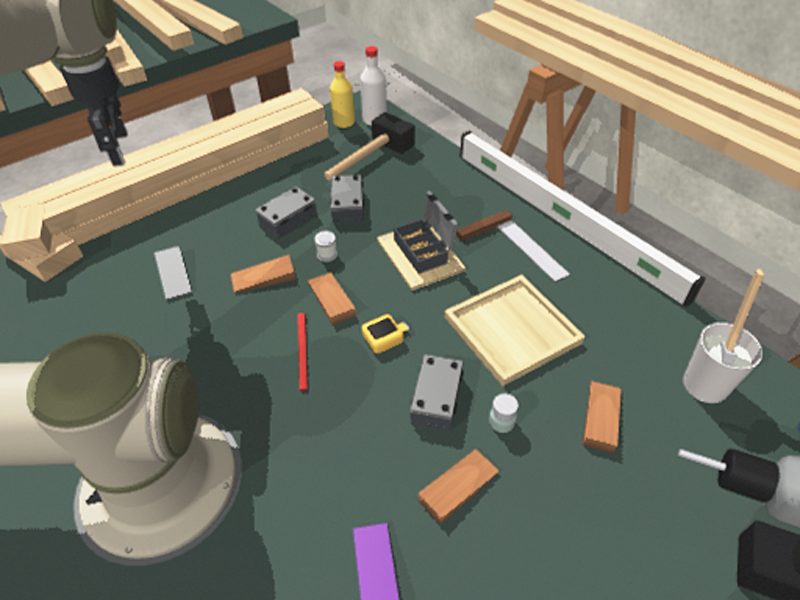

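The top view (800×600) shows the base with its lid open at (350,262) and the tray at (465,265). There are three cases at (248,273), (225,329) and (477,355). The four orange wedges are at (341,358), (280,390), (539,390) and (563,274). The grey and purple bars are look-alikes.

```bash
cat > h.py <<'E'
import numpy as np, cv2
from rig import sense, eyes
from scipy.spatial.transform import Rotation as R
def rot(q): return R.from_quat(np.roll(q,-1)).as_matrix()
class Cam:
    def __init__(s,n,save=None):
        c=eyes.capture(n); s.im=c["color"]; s.hsv=cv2.cvtColor(s.im,cv2.COLOR_BGR2HSV)
        s.f=s.im.shape[0]/2/np.tan(np.radians(c["vertical_fov"])/2)
        s.c=np.array([c["cx"],c["cy"]]); s.p=np.array(c["xyz"]); s.M=rot(c["attitude"])
        if save: cv2.imwrite(f"pics/{save}.png",s.im)
    def ray(s,px):
        px=np.atleast_2d(px).astype(float); d=np.c_[(px-s.c)/s.f,np.ones(len(px))]
        return d@s.M.T
    def plane(s,px,z):
        d=s.ray(px); return (s.p+d*((z-s.p[2])/d[:,2])[:,None])[:,:2]
    def proj(s,P):
        q=(np.atleast_2d(P)-s.p)@s.M; return q[:,:2]/q[:,2:]*s.f+s.c
    def mask(s,lo,hi): return cv2.inRange(s.hsv,np.array(lo),np.array(hi))
    def crop(s,x0,y0,x1,y1,name,k=6):
        cv2.imwrite(f"pics/{name}.png",cv2.resize(s.im[y0:y1,x0:x1],None,fx=k,fy=k,interpolation=cv2.INTER_CUBIC))
def blobs(m,amin=150,amax=1e9):
    cs,_=cv2.findContours(m,cv2.RETR_EXTERNAL,cv2.CHAIN_APPROX_NONE)
    return [c[:,0,:] for c in cs if amin<cv2.contourArea(c)<amax]
def box(cam,cnt,zb,zt,ht=None):
    """centre, long-axis angle, sizes of an upright box zb..zt from its silhouette. zt: top height,
    or function of outward normal"""
    P=cam.plane(cnt,zb).astype(np.float32); (cx,cy),(w,h),a=cv2.minAreaRect(P)
    a=np.radians(a)
    if w<h: w,h,a=h,w,a+np.pi/2
    a=(a+np.pi/2)%np.pi-np.pi/2
    pix=(cam.p[2]-zb)/cam.f
    out=[]
    for ax,L in((a,w),(a+np.pi/2,h)):
        e=[]
        for sg in(1,-1):
            n=sg*np.array([np.cos(ax),np.sin(ax)]); m=n@[cx,cy]+L/2+pix/2; c=n@cam.p[:2]
            z=zt(n) if callable(zt) else zt
            H=cam.p[2]-zb
            if m>c: m=c+(m-c)*(H-(z-zb))/H
            e.append(m)
        out.append(((e[0]-e[1])/2,e[0]+e[1]))
    ca,sa=np.cos(a),np.sin(a)
    C=np.array([ca,sa])*out[0][0]+np.array([-sa,ca])*out[1][0]
    return C,a,(out[0][1],out[1][1])
def go(x,y,z,psi):
    """row numbers from present pose to TCP x,y,z with tool-x at yaw psi (mod pi)"""
    s=sense(); M=rot(s["ee_rot"]); d=M.T@(np.array([x,y,z])-s["eef_pos"])
    cur=np.arctan2(M[1,0],M[0,0]); t=(psi-cur+np.pi/2)%np.pi-np.pi/2
    j6=s["joints"][5]
    return np.round(d,1), "roll",round(-np.degrees(t)/6,2), "j6",round(j6,2),"alt",round(-np.degrees(t-np.sign(t)*np.pi)/6,2)
E
python3 - <<'E'
from h import *
c=Cam("top"); k=512/800
for n,p in dict(grey=(250,262),ply=(440,265),board=(322,275),orange=(341,352),greybar=(222,452),lid2=(238,340)).items():
    print(n,c.hsv[int(p[1]*k),int(p[0]*k)])
o=c.mask((5,100,90),(16,255,255))
for b in blobs(o,200):
    C,a,s=box(c,b,0,16); print("orange",C.round(1),round(a,3),np.round(s,1), b.mean(0).round())
g=c.mask((0,0,85),(180,60,190)); cv2.imwrite("pics/g.png",g)
for b in blobs(g,200,1500):
    C,a,s=box(c,b,34,44); print("grey",C.round(1),round(a,3),np.round(s,1), b.mean(0).round())
y=c.mask((17,40,120),(32,160,255))
for b in blobs(y,500,9000):
    C,a,s=box(c,b,0,20); print("ply20",C.round(1),round(a,3),np.round(s,1), b.mean(0).round())
    C,a,s=box(c,b,0,12); print("ply12",C.round(1),round(a,3),np.round(s,1))
E
```

```text
grey [ 90   8 160]
ply [ 27  61 254]
board [ 27  70 252]
orange [ 15 162 242]
greybar [105  11 185]
lid2 [ 96   7 190]
orange [ 344.3 -291.4] 0.049 [122.4  51.8] [344. 250.]
orange [339.6 277.1] -0.345 [123.3  50.7] [178. 249.]
orange [411.  143.4] 1.377 [121.7  52.9] [218. 229.]
orange [ 606.9 -349.7] 0.594 [125.6  53.3] [359. 175.]
orange [463.1 625.8] -0.001 [540.6  39.7] [ 82. 213.]
orange [ 864.3 -821.1] 1.483 [136.9 129.8] [492. 108.]
orange [1098.4 -852.9] -0.359 [361.9 164.1] [495.  46.]
orange [1239.8  360.3] 0.667 [135.7  39.3] [168.  11.]
grey [-55.  770.1] 1.115 [212.2 102.7] [ 22. 368.]
grey [  1.3 -38.7] 0.937 [152.7  61.5] [268. 357.]
grey [  8.4 549.6] 0.963 [300.8 125.5] [ 82. 349.]
grey [ 76.9 -18.4] 1.267 [218.5  92.9] [261. 332.]
grey [101.6 761.1] -1.111 [160.9  76.3] [ 27. 320.]
grey [204.2 383.9] 1.32 [124.9  52.8] [143. 290.]
grey [ 420.  -152.9] 0.672 [115.1  69.2] [305. 227.]
grey [470.7 399.6] 0.121 [114.6  67.4] [143. 210.]
grey [598.  354.4] 0.959 [110.5  71.4] [157. 173.]
grey [ 775.6 -420.8] 1.184 [102.8  79.6] [380. 124.]
grey [912.8  19.6] 1.567 [616.3  27.9] [256.  88.]
ply20 [46.7 -3.2] -1.374 [202.2 132.7] [256. 337.]
ply12 [45.6 -3. ] -1.374 [203.5 134.8]
ply20 [ 33.8 647.4] 0.994 [433.6 139.5] [ 56. 337.]
ply12 [ 33.1 650.2] 0.994 [437.6 143.8]
ply20 [618.6 127.8] 1.355 [160.4 121.8] [223. 173.]
ply12 [619.8 128.4] 1.355 [162.2 123.8]
ply20 [ 625.2 -129. ] -0.14 [181.8 182.3] [297. 169.]
ply12 [ 626.5 -129.6] -0.14 [184.4 183.5]
ply20 [484.  704.3] -0.0 [517.6 109.8] [ 60. 206.]
ply12 [485.1 706.7] -0.0 [521.  114.7]
ply20 [1052.2 -876. ] -0.087 [324.2  55.3] [504.  51.]
ply12 [1055.1 -878.9] -0.087 [330.4  60.5]
```

```bash
python3 - <<'E'
import cv2,numpy as np
i=cv2.imread("pics/side0.png")
def cr(x,y,w=64,h=48): return cv2.resize(i[y-h//2:y+h//2,x-w//2:x+w//2],(396,297),interpolation=cv2.INTER_CUBIC)
k=.64
a=[cr(int(x*k),int(y*k)) for x,y in((263,273),(331,298),(458,485),(602,416))]
cv2.imwrite("pics/w.png",np.vstack([np.hstack(a[:2]),np.hstack(a[2:])]))
E
```

```text
(no output)
```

View pics/w.png

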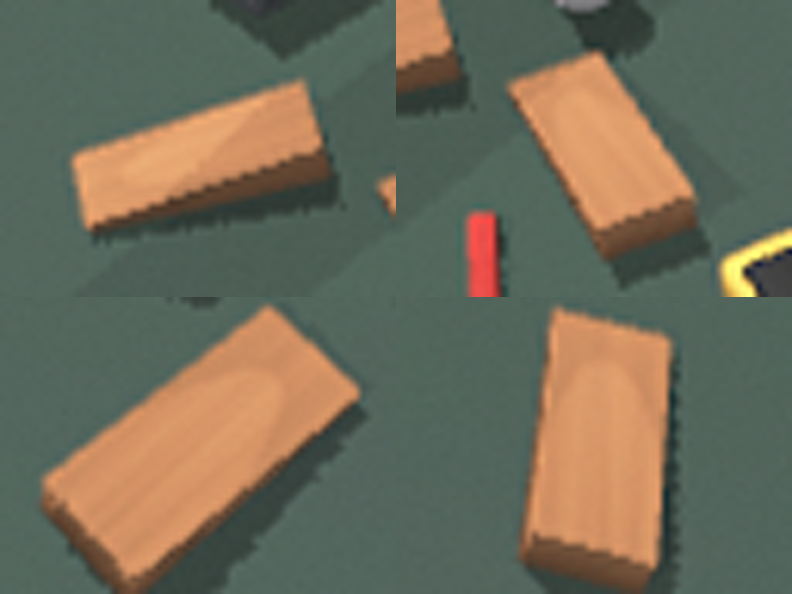

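The wedge crop shows the thick ends: a (339,277) towards +x, b (411,143) towards -y, c (344,-291) towards -x, and d (607,-350) at its near lower end, (-x,-y).

```bash
python3 - <<'E'
from h import *
print(go(692,113,200,1.355)); M=rot(sense()["ee_rot"]);print(M.round(3))
E
```

```text
(array([-136.6,  584. ,   38.9]), 'roll', np.float64(-2.0), 'j6', np.float64(-0.22), 'alt', np.float64(28.0))
[[ 0.412  0.911 -0.001]
 [ 0.911 -0.412 -0.001]
 [-0.001 -0.    -1.   ]]
```

Emit:
{"method": "move_arm", "body": {
  "rows": [
    [[-137,584,39,-2,-1],[-137,584,39,-2,-1],[-137,584,39,-2,-1],[-137,584,39,-2,-1],[-137,584,39,-2,-1],[-137,584,39,-2,-1],[-137,584,39,-2,-1],[-137,584,39,-2,-1],[-137,584,39,-2,-1],[-137,584,39,-2,-1],[-137,584,39,-2,-1],[-137,584,39,-2,-1]]
  ],
  "squeeze": 60
}}

```text
time_s: 1.65
eef_pos: [691.4, 113.1, 199.6]
ee_rot: [-0.0, 0.779, 0.627, -0.001]
force: [-0.1, 0.6, 0.6]
grip_width: -0.002
```

Emit:
{"method": "move_arm", "body": {
  "rows": [
    [[0,0,60,0,-1],[0,0,97,0,-1],[0,-10,97,0,-1],[0,-20,96,0,-1],[0,-30,95,0,-1],[0,-40,95,0,-1],[0,-50,99,0,-1],[0,-60,103,0,-1],[0,-70,110,0,-1],[0,-78,117,0,-1],[0,-85,126,0,-1],[0,-90,135,0,-1]]
  ]
}}

```text
time_s: 3.15
eef_pos: [602.9, 132.4, 64.2]
ee_rot: [-0.0, 0.779, 0.627, -0.001]
force: [0.7, 0.2, 1.0]
grip_width: -0.002
```

Emit:
{"method": "move_arm", "body": {
  "rows": [
    [[0,0,2,0,-1],[0,0,4,0,-1],[0,0,4,0,-1]]
  ]
}}

```text
time_s: 3.52
eef_pos: [602.9, 132.6, 63.4]
ee_rot: [0.0, 0.779, 0.627, -0.0]
force: [-12.5, -0.2, 29.8]
grip_width: 0.004
```

```bash
cat >> h.py <<'E'
def cases(c):
    for b in blobs(c.mask((0,0,85),(180,60,190)),200,700):
        m=b.mean(0)
        if not(120<m[0]<400 and 120<m[1]<270): continue
        for zt in (44,):
            C,a,s=box(c,b,zt-10,zt); print("grey",C.round(1),"a",round(a,3),np.round(s,1), m.round(), "as base lid:",box(c,b,46,56)[0].round(1))
def wedges(c):
    for b in blobs(c.mask((5,100,90),(16,255,255)),200,900):
        m=b.mean(0)
        if 120<m[0]<400:
            C,a,s=box(c,b,0,16); print("wedge",C.round(1),round(a,3),np.round(s,1), m.round())
E
python3 - <<'E'
from h import *
print(go(471,399.5,110,.121+np.pi/2))
E
```

```text
(array([ 232.7, -185.8,  -46.7]), 'roll', np.float64(-3.2), 'j6', np.float64(-1.33), 'alt', np.float64(26.8))
```

Emit:
{"method": "move_arm", "body": {
  "rows": [
    [[0,0,-60,0,-1],[60,-50,-90,-1,1],[120,-100,-90,-2,1],[180,-150,-90,-3,1],[233,-186,-90,-3.2,1],[233,-186,-90,-3.2,1],[233,-186,-90,-3.2,1],[233,-186,-90,-3.2,1]]
  ]
}}

```text
time_s: 4.53
eef_pos: [470.9, 399.5, 152.8]
ee_rot: [0.0, 0.663, 0.748, -0.001]
force: [-0.3, -1.4, -0.3]
grip_width: 0.998
```

```bash
python3 - <<'E'
from h import *
c=Cam("top","top1");cases(c);wedges(c)
for b in blobs(c.mask((17,40,120),(32,160,255)),500,9000):
    m=b.mean(0)
    if 150<m[0]<400 and m[1]<250: print("ply",[x.round(2) if hasattr(x,'round') else x for x in box(c,b,0,20 if m[0]>260 else 12)])
c2=Cam("side","side1")
a=cv2.resize(c.im[110:290,120:400],None,fx=2.8,fy=2.8,interpolation=cv2.INTER_CUBIC);cv2.imwrite("pics/top1c.png",a)
print(sense()["eef_pos"])
E
```

```text
grey [ 420.1 -153.7] a 0.657 [115.1  68.9] [305. 227.] as base lid: [ 419.1 -152.3]
grey [470.6 399. ] a 0.129 [113.9  65.9] [145. 211.] as base lid: [469.2 394.9]
grey [598.  354.5] a 0.957 [110.3  70.9] [157. 173.] as base lid: [595.3 350.9]
grey [623.4 129.6] a 1.347 [112.   69.9] [223. 167.] as base lid: [620.5 128.2]
grey [ 775.5 -421.1] a 1.184 [102.1  79.6] [380. 124.] as base lid: [ 771.  -417.1]
wedge [ 344.3 -291.6] 0.045 [122.2  51.7] [344. 250.]
wedge [340.3 277.2] -0.352 [121.9  50.7] [178. 249.]
wedge [411.9 143.1] 1.368 [120.6  51.3] [218. 229.]
wedge [ 606.9 -349.7] 0.594 [125.6  53.3] [359. 175.]
ply [array([619.68, 128.5 ]), np.float64(1.36), (np.float64(162.2138025388066), np.float64(124.01463102125047))]
ply [array([ 625.24, -129.02]), np.float64(-0.14), (np.float64(181.81576015817154), np.float64(182.29704419117206))]
[471.50128068 398.81549822 153.06161994]
```

View pics/top1c.png

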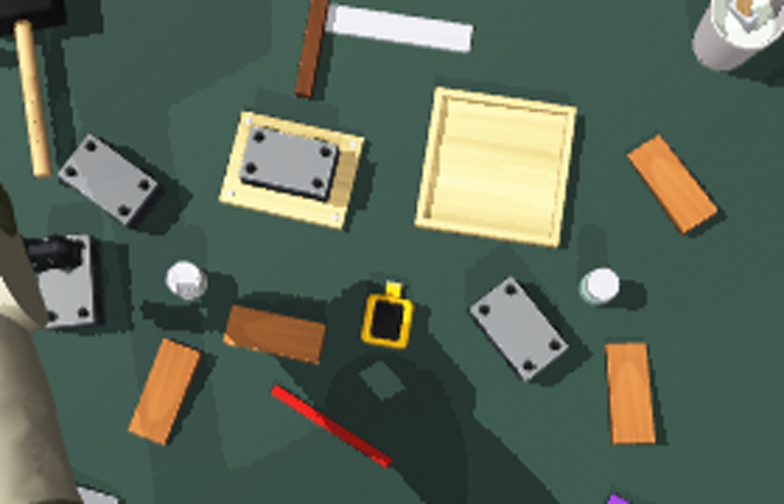

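```bash
python3 - <<'E'
from h import *
print(go(470.7,399.3,12,.124+np.pi/2))
E
```

```text
(array([  0.7,  -0.6, 141.1]), 'roll', np.float64(-0.05), 'j6', np.float64(-1.18), 'alt', np.float64(29.95))
```

Emit:
{"method": "move_arm", "body": {
  "rows": [
    [[1,0,50,0,1],[1,0,95,0,1],[1,0,125,0,1],[1,0,139,0,1],[1,0,141,0,1],[1,0,141,0,-1],[1,0,141,0,-1],[1,0,141,0,-1],[1,0,141,0,-1],[1,0,141,0,-1]]
  ],
  "squeeze": 70
}}

```text
time_s: 5.88
eef_pos: [472.1, 400.0, 13.7]
ee_rot: [0.001, 0.664, 0.748, 0.001]
force: [-0.6, -0.9, 7.4]
grip_width: 0.764
```

```bash
python3 - <<'E'
from h import *
s=sense();print(s["eef_pos"],s["grip_width"],s["force"])
psi=1.354-np.pi/2
print(go(620.5,128.2,12+56+50,psi))
E
```

```text
[472.14969364 400.00708588  13.74655672] 0.7643529417700554 [-0.55033751 -0.85347311  7.42473446]
(array([-287.5,  115.2, -104. ]), 'roll', np.float64(-11.79), 'j6', np.float64(-1.18), 'alt', np.float64(18.21))
```

Emit:
{"method": "move_arm", "body": {
  "rows": [
    [[0,0,-50,0,-1],[0,0,-100,0,-1],[-30,12,-117,1.7,-1],[-60,24,-117,3.4,-1],[-95,38,-117,5.1,-1],[-130,52,-117,6.8,-1],[-165,66,-117,8.5,-1],[-200,80,-117,10.2,-1],[-235,94,-117,11.9,-1],[-265,106,-117,13.6,-1],[-280,112,-117,15.3,-1],[-287,115,-117,17,-1]]
  ]
}}

```text
time_s: 7.38
eef_pos: [620.4, 127.7, 131.0]
ee_rot: [-0.0, 0.999, -0.049, 0.001]
force: [-0.0, 0.4, -3.1]
grip_width: 0.763
```

```bash
python3 - <<'E'
from h import *
s=sense();print(s["eef_pos"],s["grip_width"],s["force"],s["joints"][5])
psi=1.354-np.pi/2
print(go(620.5,128.2,82,psi))
c=Cam("top");c2=Cam("side","side2")
p=c2.proj([[620,128,80]])[0].astype(int);print(p)
c2.crop(p[0]-50,p[1]-38,p[0]+50,p[1]+38,"s2c",7)
E
```

```text
[620.3857589  127.74021234 130.99494365] 0.7634163691250803 [-0.0420484   0.37520821 -3.09370203] 0.11569867630624392
(array([-0. , -0.5, 49. ]), 'roll', np.float64(1.14), 'j6', np.float64(0.12), 'alt', np.float64(-28.86))
[268 144]
```

View pics/s2c.png

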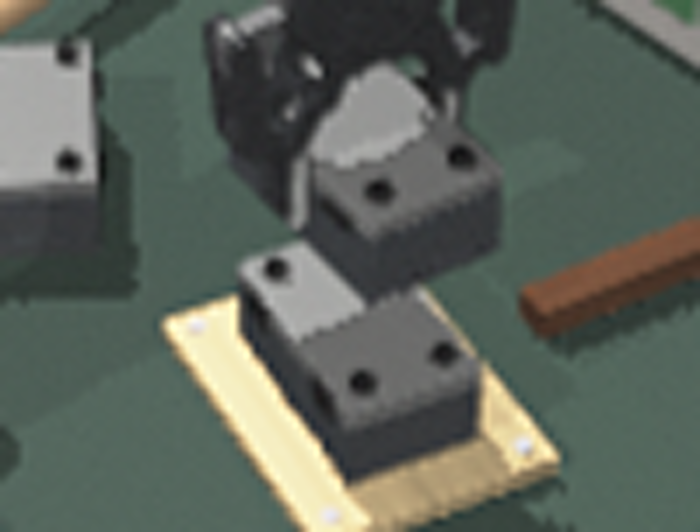

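Emit:
{"method": "move_arm", "body": {
  "rows": [
    [[0,-0.5,20,1.1,-1],[0,-0.5,25,1.1,-1],[0,-0.5,25,1.1,-1]]
  ]
}}

```text
time_s: 7.85
eef_pos: [620.2, 128.9, 106.1]
ee_rot: [-0.0, 0.995, -0.102, 0.001]
force: [-0.7, 0.1, -2.1]
grip_width: 0.761
```

```bash
cat >> h.py <<'E'
def lug(c,P,r=4,half=0.62):
    """refine a lug's pixel near the projection of world point P: centroid of darkness; back on plane z"""
    p=c.proj([P])[0]; x,y=np.round(p).astype(int); g=cv2.cvtColor(c.im,cv2.COLOR_BGR2GRAY).astype(float)
    for _ in range(3):
        w=g[y-r:y+r+1,x-r:x+r+1]; t=np.median(w); d=np.clip(t*half-w,0,None)
        Y,X=np.mgrid[y-r:y+r+1,x-r:x+r+1]
        if d.sum()<1: return None
        q=np.array([(X*d).sum(),(Y*d).sum()])/d.sum()
        x,y=np.round(q).astype(int)
    return c.plane([q],P[2])[0],q
def lugs(c,C,yaw,z,which=None,**k):
    """C centre, yaw of case x axis, z of lug mid-height; prints residual in case axes for each lug"""
    u=np.array([np.cos(yaw),np.sin(yaw)]);v=np.array([-u[1],u[0]]); out={}
    for i in(1,-1):
        for j in(1,-1):
            P=np.array(C)+20*i*u+42*j*v; r=lug(c,[*P,z],**k)
            if r is not None: d=r[0]-P; out[i,j]=(round(d@u,1),round(d@v,1),r[1].round(1).tolist())
    return out
E
python3 - <<'E'
from h import *
s=sense();e=s["eef_pos"];print(e,s["grip_width"])
psi=1.354-np.pi/2
M=rot(s["ee_rot"]);y=np.arctan2(M[1,0],M[0,0]);print("yaw",y,psi)
c=Cam("side","side3");t=Cam("top")
for n,cam in(("side",c),("top",t)):
    print(n,"base",lugs(cam,(620.5,128.2),psi,59))
    print(n,"held",lugs(cam,e[:2],y,e[2]-13.7+47))
E
```

```text
[620.23851623 128.86335947 106.09121753] 0.7605073727667626
yaw -0.20362557317576624 -0.21679632679489647
side base {(1, 1): (np.float64(0.6), np.float64(-4.0), [269.0, 140.0]), (1, -1): (np.float64(-1.2), np.float64(-1.4), [280.9, 155.9]), (-1, 1): (np.float64(5.6), np.float64(11.8), [256.9, 140.4]), (-1, -1): (np.float64(-3.3), np.float64(-2.8), [268.8, 160.4])}
side held {(1, -1): (np.float64(-1.3), np.float64(-1.7), [281.9, 135.1]), (-1, -1): (np.float64(-2.1), np.float64(-2.5), [269.6, 139.6])}
top base {(1, 1): (np.float64(11.4), np.float64(1.7), [212.0, 155.0]), (1, -1): (np.float64(-4.4), np.float64(-9.0), [237.8, 165.4]), (-1, -1): (np.float64(6.5), np.float64(-10.1), [236.0, 173.6])}
top held {(1, 1): (np.float64(-9.9), np.float64(-3.6), [208.2, 155.0]), (1, -1): (np.float64(-2.5), np.float64(-9.4), [236.0, 158.6]), (-1, -1): (np.float64(-4.6), np.float64(-20.0), [236.3, 171.9])}
```

Emit:
{"method": "move_arm", "body": {
  "rows": [
    [[0,0.5,15,0.1,-1],[0,0.5,25,0.1,-1],[0,0.5,30,0.1,-1],[0,0.5,33,0.1,-1],[0,0.5,36,0.1,-1],[0,0.5,37,0.1,-1],[0,0.5,37,0.1,-1]]
  ]
}}

```text
time_s: 8.82
eef_pos: [620.7, 128.2, 70.0]
ee_rot: [-0.0, 0.994, -0.108, 0.002]
force: [0.6, 0.3, -3.1]
grip_width: 0.763
```

Emit:
{"method": "move_arm", "body": {
  "rows": [
    [[0,0,1.5,0,-1],[0,0,2,0,-1],[0,0,1,0,1],[0,0,0,0,1],[0,0,0,0,1],[0,0,0,0,1],[0,0,-30,0,1],[0,0,-80,0,1]]
  ]
}}

```text
time_s: 9.82
eef_pos: [619.7, 128.2, 149.3]
ee_rot: [0.0, 0.994, -0.108, -0.0]
force: [0.3, -0.1, 0.9]
grip_width: 0.996
```

```bash
python3 - <<'E'
from h import *
s=sense();print(s["eef_pos"],s["grip_width"],s["force"],s["joints"])
c=Cam("top");cases(c);wedges(c)
psi=.957+np.pi/2
print(go(598,354.5,130,psi))
t=Cam("side","side4");print(lugs(t,(620.5,128.2),1.354-np.pi/2,103))
E
```

```text
[619.67480902 128.19091651 149.27765809] 0.9955941975420999 [ 0.27097869 -0.0518607   0.93846413] [1.91516458e-02 6.24380127e-01 1.26300239e+00 1.45064401e-06
 1.25488350e+00 2.34819050e-01]
grey [311.8 158.7] a 1.422 [107.5  97.9] [211. 258.] as base lid: [311.9 157. ]
grey [ 419.7 -153.6] a 0.659 [114.5  68.7] [305. 227.] as base lid: [ 418.8 -152.2]
grey [598.4 353.8] a 0.932 [112.3  72.3] [157. 174.] as base lid: [595.7 350.2]
grey [709.1 209.7] a 0.996 [171.3  81.5] [202. 143.] as base lid: [705.3 207.5]
grey [ 775.5 -421.1] a 1.184 [102.1  79.6] [380. 124.] as base lid: [ 771.  -417.1]
wedge [ 346.  -291.3] 0.049 [119.1  50.4] [344. 250.]
wedge [ 606.9 -349.7] 0.594 [125.5  53.3] [360. 176.]
wedge [1239.8  360.3] 0.667 [135.7  39.3] [168.  11.]
(array([ -72.8, -215.5,   27.7]), 'roll', np.float64(3.8), 'j6', np.float64(0.23), 'alt', np.float64(-26.2))
{(1, 1): (np.float64(-2.4), np.float64(-2.3), [268.2, 129.0]), (1, -1): (np.float64(-0.4), np.float64(-2.4), [281.9, 145.0]), (-1, 1): (np.float64(-4.6), np.float64(-4.2), [256.1, 133.3]), (-1, -1): (np.float64(-1.7), np.float64(-3.7), [269.7, 149.4])}
```

Emit:
{"method": "move_arm", "body": {
  "rows": [
    [[-10,-50,20,1,1],[-30,-100,20,2,1],[-50,-150,20,3,1],[-73,-215,28,3.8,1],[-73,-215,28,3.8,1],[-73,-215,28,3.8,1]]
  ]
}}

```text
time_s: 10.68
eef_pos: [597.6, 353.9, 126.7]
ee_rot: [-0.002, 0.953, -0.301, 0.006]
force: [0.3, -0.8, 0.7]
grip_width: 0.997
```

```bash
python3 - <<'E'
from h import *
print(go(598,354.3,12,.955+np.pi/2))
E
```

```text
(array([ -1.1,   0.2, 114.7]), 'roll', np.float64(0.03), 'j6', np.float64(0.98), 'alt', np.float64(-29.97))
```

Emit:
{"method": "move_arm", "body": {
  "rows": [
    [[0,0,50,0,1],[0,0,90,0,1],[0,0,110,0,1],[0,0,114,0,1],[0,0,114,0,-1],[0,0,114,0,-1],[0,0,114,0,-1],[0,0,114,0,-1],[0,0,114,0,-1]]
  ],
  "squeeze": 70
}}

```text
time_s: 11.8
eef_pos: [600.0, 354.1, 14.8]
ee_rot: [-0.003, 0.953, -0.301, 0.007]
force: [-0.6, -2.1, 7.0]
grip_width: 0.762
```

```bash
python3 - <<'E'
from h import *
s=sense();print(s["eef_pos"])
print(go(620.5,128.2,160,1.354-np.pi/2))
E
```

```text
[600.01440894 354.11856352  14.84852619]
(array([ 148.4,  171.7, -145. ]), 'roll', np.float64(-3.78), 'j6', np.float64(0.98), 'alt', np.float64(26.22))
```

Emit:
{"method": "move_arm", "body": {
  "rows": [
    [[0,0,-50,0,-1],[0,0,-100,0,-1],[30,35,-145,-0.8,-1],[65,75,-145,-1.6,-1],[100,115,-145,-2.4,-1],[130,150,-145,-3.2,-1],[148,172,-145,-3.8,-1],[148,172,-145,-3.8,-1],[148,172,-145,-3.8,-1]]
  ]
}}

```text
time_s: 12.92
eef_pos: [619.8, 128.8, 159.9]
ee_rot: [-0.001, 0.994, -0.107, 0.007]
force: [0.7, -0.3, -5.1]
grip_width: 0.763
```

```bash
cat >> h.py <<'E'
def fit(z0,nb,psi=1.354-np.pi/2,C=(620.5,128.2)):
    """held case against the top of the column (nb lid-lug height), side view"""
    s=sense();e=s["eef_pos"];M=rot(s["ee_rot"]);y=np.arctan2(M[1,0],M[0,0])
    print(e.round(1),"gw",round(s["grip_width"],3),"yaw err",round(y-psi,3),"F",s["force"].round(1))
    c=Cam("side","fit%d"%int(s["time_s"]))
    print("base",lugs(c,C,psi,nb+3)); print("held",lugs(c,e[:2],y,e[2]-z0+47))
    print(go(*C,e[2],psi))
E
python3 - <<'E'
from h import *
fit(14.8,100)
E
```

```text
[619.8 128.8 159.9] gw 0.763 yaw err 0.002 F [ 0.7 -0.3 -5.1]
base {(1, 1): (np.float64(-5.3), np.float64(9.1), [265.6, 127.2]), (1, -1): (np.float64(-1.9), np.float64(-1.4), [281.2, 144.9]), (-1, 1): (np.float64(4.8), np.float64(-0.9), [258.4, 131.8]), (-1, -1): (np.float64(-2.2), np.float64(-2.1), [269.3, 149.2])}
held {(1, -1): (np.float64(-2.6), np.float64(-3.9), [282.4, 121.0]), (-1, -1): (np.float64(-2.3), np.float64(-4.0), [269.8, 125.1])}
(array([0.9, 0.8, 0. ]), 'roll', np.float64(0.03), 'j6', np.float64(0.23), 'alt', np.float64(-29.97))
```

Emit:
{"method": "move_arm", "body": {
  "rows": [
    [[0.9,-0.7,20,0,-1],[0.9,-0.7,30,0,-1],[0.9,-0.7,36,0,-1],[0.9,-0.7,39,0,-1],[0.9,-0.7,42,0,-1],[0.9,-0.7,45,0,-1],[0.9,-0.7,45,0,-1]]
  ]
}}

```text
time_s: 13.85
eef_pos: [621.6, 129.7, 115.1]
ee_rot: [-0.001, 0.994, -0.107, 0.008]
force: [-0.9, 0.9, -3.9]
grip_width: 0.764
```

Emit:
{"method": "move_arm", "body": {
  "rows": [
    [[0,0,1.5,0,-1],[0,0,2,0,-1],[0,0,1,0,1],[0,0,0,0,1],[0,0,0,0,1],[0,0,0,0,1],[0,0,-30,0,1],[0,0,-80,0,1]]
  ]
}}

```text
time_s: 14.85
eef_pos: [619.6, 129.5, 194.5]
ee_rot: [-0.001, 0.994, -0.107, 0.006]
force: [1.3, -0.7, 1.1]
grip_width: 1.0
```

```bash
python3 - <<'E'
from h import *
s=sense();print(s["eef_pos"],s["grip_width"],s["force"])
c=Cam("top","top5");cases(c);wedges(c)
print(go(420,-153.5,150,.66+np.pi/2))
t=Cam("side","side5");print(lugs(t,(620.5,128.2),1.354-np.pi/2,147))
p=t.proj([[620,128,80]])[0].astype(int)
t.crop(p[0]-50,p[1]-45,p[0]+50,p[1]+30,"s5c",7)
E
```

```text
[619.64246912 129.48680786 194.51380694] 1.0002788530157676 [ 1.29204422 -0.70177147  1.06920231]
grey [ 442.1 -177.6] a 0.674 [113.1  68.3] [312. 220.] as base lid: [ 440.9 -176. ]
grey [712.3 215.3] a 1.205 [137.9  57.5] [199. 142.] as base lid: [708.5 213. ]
grey [ 775.5 -421.1] a 1.184 [102.1  79.6] [380. 124.] as base lid: [ 771.  -417.1]
wedge [ 345.5 -290.6] 0.067 [120.9  50.1] [344. 250.]
wedge [ 606.9 -349.7] 0.594 [125.5  53.3] [360. 176.]
wedge [1239.4  360.8] 0.667 [135.7  38.1] [168.  12.]
(array([-138.7,  320. ,   47.9]), 'roll', np.float64(6.65), 'j6', np.float64(0.23), 'alt', np.float64(-23.35))
{(1, 1): (np.float64(-2.4), np.float64(-3.2), [268.5, 117.5]), (1, -1): (np.float64(-0.9), np.float64(-2.3), [282.3, 133.3]), (-1, 1): (np.float64(-6.2), np.float64(-7.2), [255.9, 122.4]), (-1, -1): (np.float64(-3.0), np.float64(-5.9), [269.9, 138.3])}
```

View pics/s5c.png

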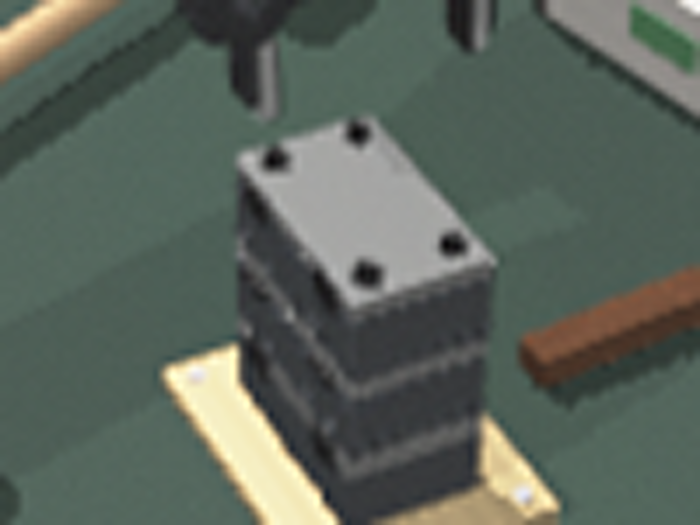

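```bash
python3 - <<'E'
from h import *
c=Cam("top"); 
cv2.imwrite("pics/j.png",cv2.resize(c.im[190:250,280:360],None,fx=8,fy=8,interpolation=cv2.INTER_CUBIC))
m=c.mask((0,0,195),(180,60,255))
for b in blobs(m,40,600):
    if 310<b.mean(0)[0]<360 and 190<b.mean(0)[1]<240: print(b.mean(0),c.plane([b.mean(0)],50),box(c,b,50,55))
cases(c)
print(go(442,-177.6,120,.672+np.pi/2))
E
```

```text
grey [ 442.1 -177.6] a 0.674 [113.1  68.3] [312. 220.] as base lid: [ 440.9 -176. ]
grey [713.8 218.4] a 1.19 [141.4  59. ] [200. 142.] as base lid: [710.  216.1]
grey [ 775.5 -421.1] a 1.184 [102.1  79.6] [380. 124.] as base lid: [ 771.  -417.1]
(array([-111.5,  338.7,   73.7]), 'roll', np.float64(6.54), 'j6', np.float64(0.23), 'alt', np.float64(-23.46))
```

View pics/j.png

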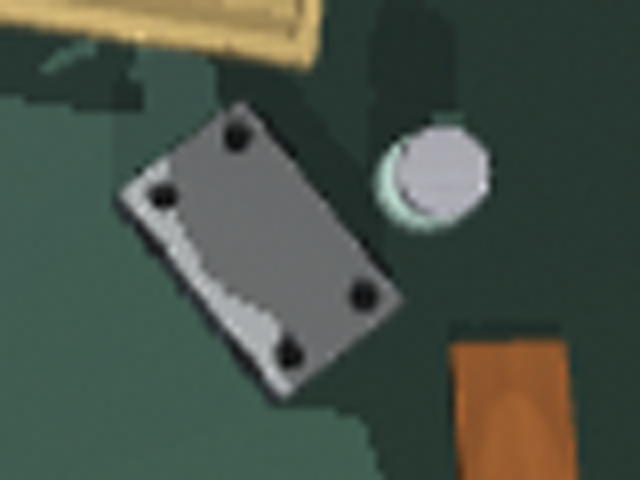

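Emit:
{"method": "move_arm", "body": {
  "rows": [
    [[-25,50,-10,1,1],[-45,110,0,2,1],[-65,170,0,3,1],[-85,230,0,4,1],[-100,290,20,5,0.88],[-112,330,60,6,0.88],[-112,330,74,6.5,0.88],[-112,330,74,6.5,0.88],[-112,330,74,6.5,0.88]]
  ]
}}

```text
time_s: 16.12
eef_pos: [443.7, -168.7, 120.0]
ee_rot: [-0.005, 0.902, -0.432, 0.009]
force: [0.3, 1.0, -0.2]
grip_width: 0.941
```

```bash
python3 - <<'E'
from h import *
print(go(453.7,-168.3,12,.672+np.pi/2),sense()["grip_width"])
E
```

```text
(array([  4.6,  -6.2, 108.2]), 'roll', np.float64(0.06), 'j6', np.float64(0.27), 'alt', np.float64(-29.94)) 0.9406222404809508
```

Emit:
{"method": "move_arm", "body": {
  "rows": [
    [[5,-6,20,0,0.88],[5,-6,60,0,0.88],[5,-6,90,0,0.88],[5,-6,105,0,0.88],[5,-6,108,0,0.88],[5,-6,108,0,-1],[5,-6,108,0,-1],[5,-6,108,0,-1],[5,-6,108,0,-1],[5,-6,108,0,-1]]
  ],
  "squeeze": 100
}}

```text
time_s: 17.38
eef_pos: [454.6, -169.1, 13.7]
ee_rot: [-0.005, 0.902, -0.432, 0.011]
force: [-0.2, 0.8, 7.6]
grip_width: 0.756
```

```bash
python3 - <<'E'
from h import *
s=sense();print(s["eef_pos"])
print(go(623.7,142.9,200,1.354-np.pi/2))
E
```

```text
[ 454.58762011 -169.09886464   13.65999056]
(array([-134.1, -330.7, -182.5]), 'roll', np.float64(-6.45), 'j6', np.float64(0.27), 'alt', np.float64(23.55))
```

Emit:
{"method": "move_arm", "body": {
  "rows": [
    [[0,0,-50,0,-1],[0,0,-100,0,-1],[0,0,-150,0,-1],[-15,-35,-182,-0.8,-1],[-38,-90,-184,-1.8,-1],[-60,-145,-184,-2.8,-1],[-80,-200,-184,-3.8,-1],[-102,-250,-184,-4.8,-1],[-120,-295,-184,-5.8,-1],[-134,-331,-184,-6.5,-1],[-134,-331,-184,-6.5,-1],[-134,-331,-184,-6.5,-1]]
  ]
}}

```text
time_s: 18.88
eef_pos: [623.6, 142.6, 201.6]
ee_rot: [-0.001, 0.994, -0.106, 0.011]
force: [-0.2, 0.2, -2.7]
grip_width: 0.756
```

```bash
python3 - <<'E'
from h import *
s=sense();e=s["eef_pos"];psi=1.354-np.pi/2;v=np.array([-np.sin(psi),np.cos(psi)])
M=rot(s["ee_rot"]);y=np.arctan2(M[1,0],M[0,0]);print(e,s["grip_width"],"yawerr",y-psi,"tilt",M[:,2])
print(go(623.7,142.9,e[2],psi))
c=Cam("side","fit3");print("base",lugs(c,(620.5,128.2),psi,147));print("held",lugs(c,e[:2]-15*v,y,e[2]-13.7+47))
p=c.proj([[620,128,150]])[0].astype(int)
c.crop(p[0]-50,p[1]-38,p[0]+50,p[1]+38,"s6c",7)
E
```

```text
[623.56392692 142.58138048 201.58043989] 0.7564346288385203 yawerr 0.004242160931500649 tilt [ 2.28517190e-02 -6.80664599e-04 -9.99738634e-01]
(array([ 0.1, -0.3,  0. ]), 'roll', np.float64(0.04), 'j6', np.float64(0.26), 'alt', np.float64(-29.96))
base {(1, 1): (np.float64(-3.6), np.float64(16.1), [265.2, 114.2]), (1, -1): (np.float64(-1.9), np.float64(-2.0), [282.0, 133.4]), (-1, 1): (np.float64(18.5), np.float64(9.3), [260.9, 117.0]), (-1, -1): (np.float64(-1.5), np.float64(-3.0), [269.9, 137.6])}
held {(1, 1): (np.float64(-0.6), np.float64(5.2), [268.1, 90.6]), (1, -1): (np.float64(-2.8), np.float64(-1.1), [282.9, 107.8]), (-1, -1): (np.float64(-2.5), np.float64(-0.9), [269.8, 111.8])}
```

View pics/s6c.png

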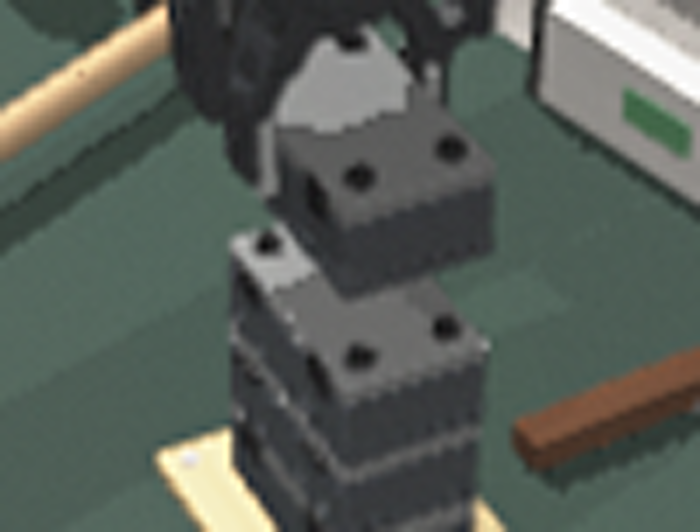

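Emit:
{"method": "move_arm", "body": {
  "rows": [
    [[0.5,0.9,20,0,-1],[0.5,0.9,30,0,-1],[0.5,0.9,35,0,-1],[0.5,0.9,38,0,-1],[0.5,0.9,41,0,-1],[0.5,0.9,44,0,-1],[0.5,0.9,44,0,-1]]
  ]
}}

```text
time_s: 19.8
eef_pos: [625.0, 141.3, 158.2]
ee_rot: [-0.001, 0.994, -0.106, 0.012]
force: [-1.0, 0.0, 0.2]
grip_width: 0.758
```

Emit:
{"method": "move_arm", "body": {
  "rows": [
    [[0,0,1.5,0,-1],[0,0,2,0,-1],[0,0,1,0,1],[0,0,0,0,1],[0,0,0,0,1],[0,0,0,0,1],[0,0,-30,0,1],[0,20,-60,0,1],[0,80,-60,0,1],[0,140,-60,0,1],[0,140,-60,0,1],[0,140,-60,0,1]]
  ]
}}

```text
time_s: 21.3
eef_pos: [594.1, 4.8, 217.6]
ee_rot: [-0.001, 0.994, -0.106, 0.012]
force: [0.1, 1.3, -0.1]
grip_width: 0.998
```

```bash
cat >> h.py <<'E'
def wedge(c,near,thick):
    u=np.array([np.cos(thick),np.sin(thick)])
    for b in blobs(c.mask((5,100,60),(16,255,255)),150,900):
        C,a,s=box(c,b,0,lambda n:16+8*np.clip(n@u*1.2,-1,1) if abs(n@u)>.5 else 16)
        if np.hypot(*(C-near))<80:
            t=a if np.cos(a-thick)>0 else a+np.pi
            print("wedge",C.round(1),"thick",round((t+np.pi)%(2*np.pi)-np.pi,3),np.round(s,1),b.mean(0).round()); return C,t
def opt(x,y,z,yaw):
    s=sense();M=rot(s["ee_rot"]);cur=np.arctan2(M[1,0],M[0,0]);e=s["eef_pos"]
    d=M.T@(np.array([x,y,z])-e); dj=np.arctan2(y,x)-np.arctan2(e[1],e[0])
    dy=(yaw-cur+np.pi)%(2*np.pi)-np.pi
    for k in(dy,dy-2*np.pi*np.sign(dy)):
        j=s["joints"][5]+dj-k
        if abs(j)<2.8: print("  move",d.round(1),"roll",round(-np.degrees(k)/6,2),"j6 then",round(j,2))
E
python3 - <<'E'
from h import *
s=sense();print(s["eef_pos"],s["joints"].round(2))
c=Cam("top","top7");cases(c)
W=[((345,-291),-3.09),((411,143),-1.77),((340,277),-.35),((607,-350),-2.55)]
for p,t in W:
    r=wedge(c,np.array(p),t)
    if r:
        for sg in(1,-1): print(" s",sg);opt(*r[0],120,r[1]+sg*np.pi/2)
print(sg)
for yaw in(-.14,np.pi-.14,np.pi/2-.14,-np.pi/2-.14): print("place tool yaw",yaw);opt(625,-129,100,yaw)
t=Cam("side","side7");print(lugs(t,(620.5,128.2),1.354-np.pi/2,191))
p=t.proj([[620,128,110]])[0].astype(int)
t.crop(p[0]-50,p[1]-38,p[0]+50,p[1]+38,"s7c",7)
E
```

```text
[594.134623     4.81987775 217.64405587] [-0.19  0.47  1.33  0.    1.32  0.02]
grey [666.5 172.1] a -0.223 [80.  75.4] [211. 155.] as base lid: [663.1 170.3]
grey [ 775.5 -421.1] a 1.184 [102.1  79.6] [380. 124.] as base lid: [ 771.  -417.1]
wedge [ 345.8 -290.9] thick -3.082 [125.1  52. ] [344. 250.]
 s 1
  move [-182.7  342.3   91.7] roll 12.41 j6 then 0.61
 s -1
  move [-182.7  342.3   91.7] roll -17.59 j6 then -2.53
wedge [340.  277.1] thick -0.356 [123.3  52.5] [178. 249.]
 s 1
  move [-307.9 -211.7   91.4] roll -13.63 j6 then -0.73
 s -1
  move [-307.9 -211.7   91.4] roll 16.37 j6 then 2.41
wedge [ 607.4 -349.7] thick -2.557 [125.7  53.8] [360. 176.]
 s 1
  move [ 85.4 344.8  97.9] roll 7.39 j6 then 0.26
 s -1
-1
place tool yaw -0.14
  move [ 55.7 125.5 118.3] roll -0.69 j6 then -0.26
place tool yaw 3.001592653589793
place tool yaw 1.4307963267948964
  move [ 55.7 125.5 118.3] roll -15.69 j6 then -1.83
place tool yaw -1.7107963267948967
  move [ 55.7 125.5 118.3] roll 14.31 j6 then 1.31
{(1, 1): (np.float64(-10.5), np.float64(-10.7), [267.4, 107.4]), (1, -1): (np.float64(-0.9), np.float64(-5.3), [283.5, 121.5]), (-1, 1): (np.float64(-8.6), np.float64(-9.8), [255.4, 110.8])}
```

View pics/s7c.png

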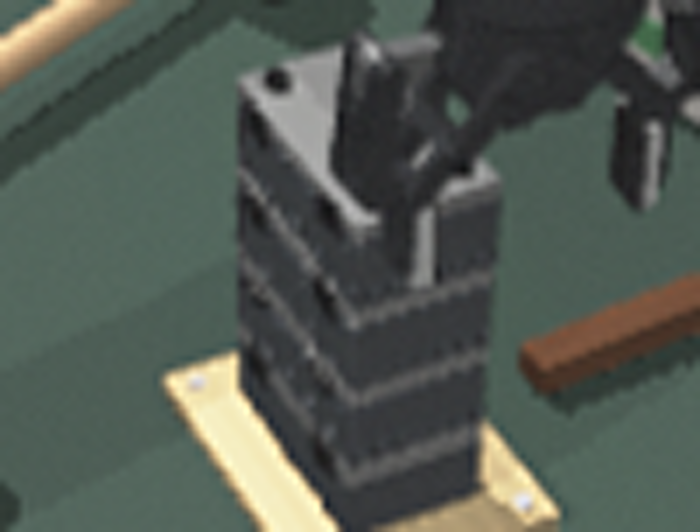

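Emit:
{"method": "move_arm", "body": {
  "rows": [
    [[-18,34,0,1.4,1],[-36,68,30,2.8,1],[-54,102,60,4.2,1],[-72,136,90,5.6,1],[-90,170,92,7,1],[-110,205,92,8.4,1],[-130,240,92,9.8,1],[-150,280,92,11.2,1],[-170,320,92,12.4,1],[-183,342,92,12.4,1],[-183,342,92,12.4,1]]
  ]
}}

```text
time_s: 22.78
eef_pos: [345.7, -290.7, 119.7]
ee_rot: [-0.008, 0.728, -0.686, 0.009]
force: [0.2, 0.1, 0.0]
grip_width: 1.001
```

```bash
python3 - <<'E'
from h import *
print(sense()["joints"].round(2));opt(345.8,-290.9,9,-3.082+np.pi/2)
E
```

```text
[-0.97  0.29  1.88  0.02  0.96  0.53]
  move [ -0.    2.6 110.7] roll 0.0 j6 then 0.53
```

Emit:
{"method": "move_arm", "body": {
  "rows": [
    [[0,2,50,0,1],[0,2.6,90,0,1],[0,2.6,107,0,1],[0,2.6,111,0,1],[0,2.6,111,0,-1],[0,2.6,111,0,-1],[0,2.6,111,0,-1],[0,2.6,111,0,-1],[0,2.6,111,0,-1],[0,2.6,111,0,-1]]
  ],
  "squeeze": 60
}}

```text
time_s: 24.02
eef_pos: [346.3, -291.2, 9.8]
ee_rot: [-0.008, 0.728, -0.686, 0.01]
force: [0.5, 3.3, 7.2]
grip_width: 0.545
```

```bash
python3 - <<'E'
from h import *
s=sense();print(s["eef_pos"],s["grip_width"],s["force"]);opt(625.3,-129,60,-np.pi/2-.14)
E
```

```text
[ 346.31409815 -291.2149197     9.79390349] 0.5454022848291856 [0.45775423 3.34967292 7.18892147]
  move [-145.1 -289.4  -43.4] roll 1.91 j6 then 1.21
```

Emit:
{"method": "move_arm", "body": {
  "rows": [
    [[0,0,-50,0,-1],[0,0,-90,0,-1],[-25,-50,-95,0.6,-1],[-50,-100,-95,1.2,-1],[-77,-155,-95,1.9,-1],[-105,-210,-90,1.9,-1],[-130,-260,-70,1.9,-1],[-145,-289,-48,1.9,-1],[-145,-289,-43,1.9,-1],[-145,-289,-43,1.9,-1]]
  ]
}}

```text
time_s: 25.28
eef_pos: [624.4, -129.5, 59.8]
ee_rot: [0.009, -0.656, 0.755, -0.009]
force: [0.2, 0.2, -0.7]
grip_width: 0.543
```

```bash
cat >> h.py <<'E'
def held(C,t,ztop_thick,ztop_thin,name=None):
    """side+top silhouettes of orange near C -> crop saved"""
    out=[]
    for n in("top","side"):
        c=Cam(n); p=c.proj([[*C,40]])[0].astype(int)
        out.append(cv2.resize(c.im[p[1]-38:p[1]+38,p[0]-33:p[0]+33],(396,456),interpolation=cv2.INTER_CUBIC)); print(n,"crop origin",p-[33,38])
    cv2.imwrite(f"pics/{name}.png",np.hstack(out))
E
python3 - <<'E'
from h import *
opt(625.3,-129,18.8,-np.pi/2-.14)
held((625,-129),0,0,0,"w1")
E
```

```text
move [-0.5  0.2 41. ] roll 0.01 j6 then 1.32
top crop origin [264 129]
side crop origin [296 163]
```

View pics/w1.png

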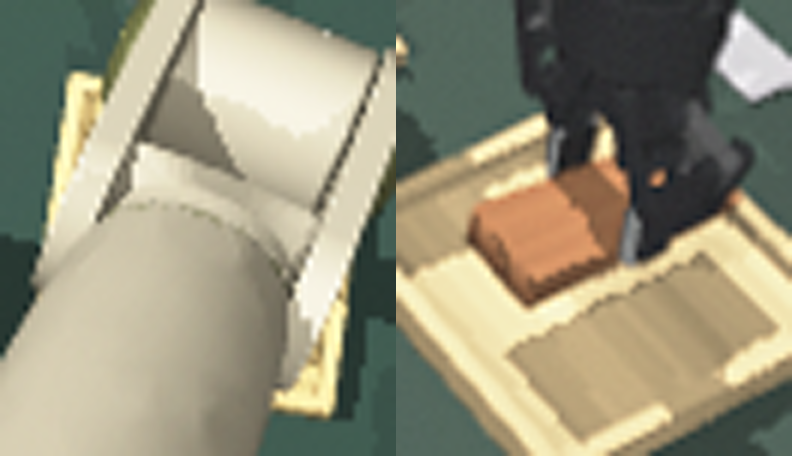

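Emit:
{"method": "move_arm", "body": {
  "rows": [
    [[0,0,20,0,-1],[0,0,35,0,-1],[0,0,40,0,-1],[0,0,41.5,0,-1],[0,0,41.5,0,1],[0,0,41.5,0,1],[0,0,41.5,0,1],[0,0,41.5,0,1],[0,0,0,0,1],[0,0,-45,0,1],[0,0,-60,0,1]]
  ]
}}

```text
time_s: 26.75
eef_pos: [624.0, -130.2, 123.6]
ee_rot: [0.01, -0.656, 0.755, -0.012]
force: [-0.5, -0.0, -0.9]
grip_width: 1.001
```

```bash
python3 - <<'E'
from h import *
print(sense()["joints"].round(2))
print("b");opt(411.5,143.2,120,-1.77+np.pi/2)
E
```

```text
[-0.39  0.64  1.3   0.01  1.17  1.32]
b
  move [-241.   248.7   -3.9] roll -14.44 j6 then 0.34
```

Emit:
{"method": "move_arm", "body": {
  "rows": [
    [[-20,22,-5,-1.7,1],[-45,48,-5,-3.4,1],[-75,78,-5,-5.1,1],[-105,108,-5,-6.8,1],[-135,140,-5,-8.5,1],[-170,175,-5,-10.2,1],[-205,210,-5,-11.9,1],[-241,248,-5,-13.6,1],[-241,248,-5,-14.4,1],[-241,248,-5,-14.4,1]]
  ]
}}

```text
time_s: 28.0
eef_pos: [411.8, 143.3, 120.7]
ee_rot: [0.001, 0.995, -0.101, 0.015]
force: [0.3, 0.1, -0.0]
grip_width: 1.003
```

```bash
cat >> h.py <<'E'
def inbox(c,zb,th):
    u=np.array([np.cos(th),np.sin(th)])
    for b in blobs(c.mask((5,100,60),(16,255,255)),150,1500):
        if 265<b.mean(0)[0]<330 and 135<b.mean(0)[1]<205:
            C,a,s=box(c,b,zb,lambda n:zb+(16+8*np.sign(n@u) if abs(n@u)>.5 else 16))
            d=C-[625.3,-129]; print("in tray",C.round(1),"yaw",round(a,3),np.round(s,1),"off tray x,y",round(d@[.99,-.14],1),round(d@[.14,.99],1),b.mean(0).round())
def trayc(c):
    for b in blobs(c.mask((17,40,80),(32,170,255)),500,9000):
        m=b.mean(0)
        if 265<m[0]<330 and m[1]<250: print("tray",[np.round(x,3) for x in box(c,b,0,20)])
E
python3 - <<'E'
from h import *
c=Cam("top","top8");inbox(c,9,3.0);trayc(c);wedge(c,np.array((411,143)),-1.77);wedges(c)
print(sense()["eef_pos"]);opt(411.5,143.2,9.5,-1.77+np.pi/2)
E
```

```text
in tray [ 624.8 -131.1] yaw -0.16 [122.4  51.1] off tray x,y -0.2 -2.2 [297. 169.]
tray [array([ 624.669, -129.25 ]), np.float64(-0.14), array([182.877, 182.921])]
wedge [ 606.9 -349.7] 0.594 [125.5  53.3] [360. 176.]
wedge [ 625.8 -131.8] -0.16 [120.9  51.5] [297. 169.]
wedge [1239.8  360.3] 0.667 [135.7  39.3] [169.  12.]
[412.05494695 142.97761863 120.78880857]
  move [-3.900e+00  1.000e-01  1.112e+02] roll -0.05 j6 then 0.27
```

Emit:
{"method": "move_arm", "body": {
  "rows": [
    [[-2,0,50,0,1],[-3.5,0,90,0,1],[-4,0,107,0,1],[-4,0,111,0,1],[-4,0,111,0,-1],[-4,0,111,0,-1],[-4,0,111,0,-1],[-4,0,111,0,-1],[-4,0,111,0,-1],[-4,0,111,0,-1]]
  ],
  "squeeze": 60
}}

```text
time_s: 29.3
eef_pos: [412.0, 143.3, 10.9]
ee_rot: [0.0, 0.995, -0.102, 0.016]
force: [-2.8, -1.9, 10.0]
grip_width: 0.543
```

```bash
python3 - <<'E'
from h import *
s=sense();print(s["eef_pos"],s["grip_width"],s["force"]);opt(624.3,-130,80,np.pi/2-.14)
c=Cam("side","side9")
for b in blobs(c.mask((5,100,60),(16,255,255)),100,1500):
    print(b.mean(0).round(), c.plane([b.mean(0)],10).round())
E
```

```text
[412.02143686 143.32109284  10.88361316] 0.54287061518199 [-2.81347951 -1.86113306  9.96629046]
  move [265.6 224.2 -61.2] roll -15.62 j6 then -1.89
[385. 267.] [[ 600. -352.]]
[328. 208.] [[ 626. -128.]]
[214. 192.] [[410. 127.]]
[168. 175.] [[338. 274.]]
[309. 144.] [[777. 106.]]
[399. 101.] [[1206.   69.]]
[70. 74.] [[ 318. 1040.]]
[168.  45.] [[757. 996.]]
```

Emit:
{"method": "move_arm", "body": {
  "rows": [
    [[0,0,-50,0,-1],[0,0,-80,-1.5,-1],[30,25,-80,-3.2,-1],[60,50,-80,-4.9,-1],[95,80,-80,-6.6,-1],[130,110,-80,-8.3,-1],[165,140,-80,-10,-1],[200,170,-80,-11.7,-1],[235,198,-80,-13.4,-1],[265,224,-72,-15.1,-1],[265.6,224,-61,-15.6,-1],[265.6,224,-61,-15.6,-1]]
  ]
}}

```text
time_s: 30.85
eef_pos: [623.9, -129.8, 79.2]
ee_rot: [0.011, 0.756, 0.655, 0.01]
force: [-0.9, 0.5, -0.9]
grip_width: 0.54
```

```bash
python3 - <<'E'
from h import *
s=sense();print(s["eef_pos"],s["grip_width"],s["joints"][5]);opt(624.3,-130,36,np.pi/2-.14);opt(624.3,-130,45,np.pi/2-.14)
held((625,-129),0,0,0,"w2")
E
```

```text
[ 623.94511457 -129.7850302    79.24154686] 0.5404784087557414 -1.8236999586906586
  move [-0.2 -0.9 43.2] roll -0.03 j6 then -1.83
  move [-0.2 -0.7 34.2] roll -0.03 j6 then -1.83
top crop origin [264 129]
side crop origin [296 163]
```

View pics/w2.png

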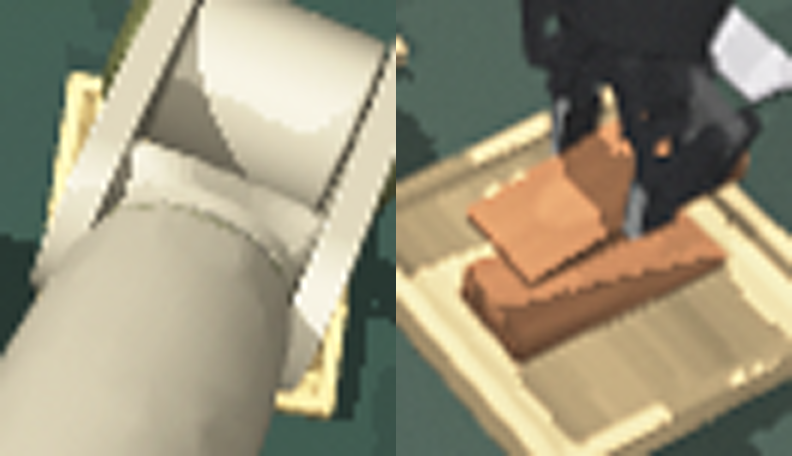

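```bash
python3 - <<'E'
from h import *
c=Cam("side")
for n,p,z in(("held",(319.2,209.7),68.3),("w1bot",(316.3,222.7),9),("w1 left",(296+72/6,163+295/6),9)):
    P=c.plane([p],z)[0]; d=P-[624.3,-130]; print(n,P.round(1),round(d@[.99,-.14],1),round(d@[.14,.99],1))
E
```

```text
held [ 563.7 -146.7] -57.7 -25.0
w1bot [ 564.4 -144.1] -57.3 -22.4
w1 left [ 572.5 -102.7] -55.1 19.8
```

Emit:
{"method": "move_arm", "body": {
  "rows": [
    [[0,-0.5,20,0,-1],[0,-0.7,30,0,-1],[0,-0.7,33,0,-1]]
  ]
}}

```text
time_s: 31.38
eef_pos: [624.8, -129.3, 47.5]
ee_rot: [0.012, 0.756, 0.655, 0.011]
force: [0.3, -0.5, -1.0]
grip_width: 0.541
```

Emit:
{"method": "move_arm", "body": {
  "rows": [
    [[0,0,1,0,-1],[0,0,3,0,-1],[0,0,5,0,-1],[0,0,7,0,-1],[0,0,9,0,-1],[0,-0.2,10.5,0,-1],[0,-0.2,11,0,-1]]
  ],
  "squeeze": 22
}}

```text
time_s: 32.25
eef_pos: [626.5, -129.7, 38.6]
ee_rot: [0.014, 0.756, 0.655, 0.012]
force: [3.6, 0.9, 9.7]
grip_width: 0.541
```

Emit:
{"method": "move_arm", "body": {
  "rows": [
    [[0,-0.7,2,0,-1],[0,-1.5,4,0,-1],[0,-1.5,4.5,0,-1]]
  ],
  "squeeze": 20
}}

```text
time_s: 32.62
eef_pos: [627.4, -130.0, 36.6]
ee_rot: [0.017, 0.756, 0.654, 0.014]
force: [5.2, 0.9, 11.5]
grip_width: 0.543
```

Emit:
{"method": "move_arm", "body": {
  "rows": [
    [[0,0,0,0,-0.2],[0,0,0,0,0.2],[0,0,0,0,1],[0,0,0,0,1],[0,0,-50,0,1],[0,0,-80,0,1],[-60,0,-80,0,1],[-120,0,-80,0,1],[-180,0,-80,0,1],[-240,0,-80,0,1],[-240,0,-80,0,1]]
  ]
}}

```text
time_s: 34.0
eef_pos: [587.9, -371.1, 116.1]
ee_rot: [0.017, 0.758, 0.652, 0.014]
force: [-0.6, -0.3, 0.0]
grip_width: 0.996
```

```bash
python3 - <<'E'
from h import *
print(sense()["eef_pos"],sense()["joints"].round(2))
c=Cam("top","top10");wedge(c,np.array((607,-350)),-2.55)
t=Cam("side","side10"); out=[]
for q in(c,t):
    p=q.proj([[625,-129,30]])[0].astype(int);o=p-[33,25]; print(o)
    out.append(cv2.resize(q.im[o[1]:o[1]+50,o[0]:o[0]+66],(396,300),interpolation=cv2.INTER_CUBIC))
cv2.imwrite("pics/w2b.png",np.hstack(out)); inbox(c,9,3.0)
E
```

```text
[ 587.85701111 -371.08694304  116.06546016] [-0.74  0.77  1.09  0.02  1.24 -2.17]
wedge [ 627.7 -334.2] thick -2.539 [71.3 49.7] [353. 169.]
[264 142]
[295 178]
in tray [ 628.1 -132. ] yaw -0.153 [129.1  52.4] off tray x,y 3.2 -2.5 [298. 168.]
```

View pics/w2b.png

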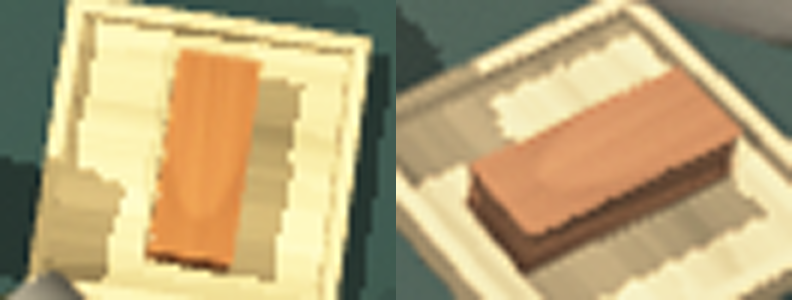

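```bash
python3 - <<'E'
from h import *
c=Cam("top"); trayc(c)
for b in blobs(c.mask((5,100,60),(16,255,255)),150,1500):
    if 265<b.mean(0)[0]<330 and 135<b.mean(0)[1]<205:
        C,a,s=box(c,b,9,41); d=C-[624.7,-129.2];print(C,a,s,d@[.99,-.14],d@[.14,.99])
g=c.hsv
b=c.mask((5,100,200),(16,255,255))  # bright top face only
for q in blobs(b,150,1500):
    if 265<q.mean(0)[0]<330 and 135<q.mean(0)[1]<205: print("topface",[np.round(x,2) for x in box(c,q,41,41)])
print(c.plane([[264+168/6,142+245/6],[264+150/6,142+258/6]],41), c.plane([[264+150/6,142+260/6]],9))
E
```

```text
[ 624.52761565 -130.80676304] -0.1534176530225757 (np.float64(121.74565935352177), np.float64(51.183160294300876)) 0.05428631705068826 -1.6148292176048125
topface [array([ 624.19, -130.22]), np.float64(-0.15), array([122.59,  52.24])]
[[ 569.92697438 -110.63348985]
 [ 562.27793893 -100.41209978]] [[ 567.3655064  -102.61163175]]
```

```bash
python3 - <<'E'
from h import *
opt(607.4,-349.7,110,-2.557+np.pi/2)
E
```

```text
move [18.7 14.9  7.2] roll 23.05 j6 then 0.28
```

Emit:
{"method": "move_arm", "body": {
  "rows": [
    [[5,5,0,1.75,1],[10,10,5,3.5,1],[19,15,7,5.25,1],[19,15,7,7,1],[19,15,7,8.75,1],[19,15,7,10.5,1],[19,15,7,12.25,1],[19,15,7,14,1],[19,15,7,15.75,1],[19,15,7,17.5,1],[19,15,7,19.2,1],[19,15,7,20.9,1]]
  ]
}}

```text
time_s: 35.65
eef_pos: [608.1, -347.7, 110.3]
ee_rot: [-0.005, 0.928, -0.373, 0.021]
force: [0.2, 0.5, 0.1]
grip_width: 0.998
```

```bash
python3 - <<'E'
from h import *
print(sense()["joints"].round(2));opt(607.4,-349.7,10,-2.557+np.pi/2);opt(607.4,-349.7,60,-2.557+np.pi/2)
E
```

```text
[-0.69  0.79  1.08  0.02  1.24  0.06]
  move [ -2.6   4.5 100.2] roll 2.11 j6 then 0.28
  move [-0.9  3.2 50.3] roll 2.11 j6 then 0.28
```

Emit:
{"method": "move_arm", "body": {
  "rows": [
    [[-1,3,50,1.5,1],[-2,4,80,2.1,1],[-2.6,4.5,97,2.1,1],[-2.6,4.5,100,2.1,1],[-2.6,4.5,100,2.1,1],[-2.6,4.5,100,2.1,-1],[-2.6,4.5,100,2.1,-1],[-2.6,4.5,100,2.1,-1],[-2.6,4.5,100,2.1,-1],[-2.6,4.5,100,2.1,-1],[-2.6,4.5,100,2.1,-1]]
  ],
  "squeeze": 60
}}

```text
time_s: 37.02
eef_pos: [607.9, -350.2, 11.4]
ee_rot: [-0.007, 0.881, -0.473, 0.021]
force: [-1.4, 0.9, 5.7]
grip_width: 0.54
```

```bash
python3 - <<'E'
from h import *
s=sense();print(s["eef_pos"],s["grip_width"],s["force"]);print(rot(s["ee_rot"])[:,2]);opt(624.3,-130.3,85,-.15)
E
```

```text
[ 607.85032245 -350.16047194   11.44168613] 0.5395682021263454 [-1.37421661  0.90817748  5.71222483]
[ 0.0443089  -0.00747327 -0.99898993]
  move [-171.8 -137.7  -74.4] roll -7.98 j6 then -0.24
```

Emit:
{"method": "move_arm", "body": {
  "rows": [
    [[0,0,-50,0,-1],[-15,-12,-90,-1,-1],[-40,-32,-90,-2.5,-1],[-70,-56,-90,-4,-1],[-100,-80,-90,-5.5,-1],[-130,-104,-88,-7,-1],[-155,-124,-82,-8,-1],[-172,-138,-75,-8,-1],[-172,-138,-75,-8,-1],[-172,-138,-75,-8,-1]]
  ]
}}

```text
time_s: 38.28
eef_pos: [624.4, -131.0, 85.7]
ee_rot: [0.002, 0.997, -0.074, 0.023]
force: [-0.3, 0.4, -0.6]
grip_width: 0.54
```

```bash
python3 - <<'E'
from h import *
s=sense();print(s["eef_pos"],s["grip_width"],s["joints"][5]);opt(624.3,-130.3,52.4,-.15)
q=Cam("side","side11");o=q.proj([[625,-129,50]])[0].astype(int)-[45,36];print(o)
cv2.imwrite("pics/w3.png",cv2.resize(q.im[o[1]:o[1]+70,o[0]:o[0]+90],None,fx=8,fy=8,interpolation=cv2.INTER_CUBIC))
E
```

```text
[ 624.43851189 -131.01806355   85.66519897] 0.5403746038057305 -0.2503405925974755
  move [-1.7 -0.7 33.2] roll 0.01 j6 then -0.25
[284 163]
```

View pics/w3.png

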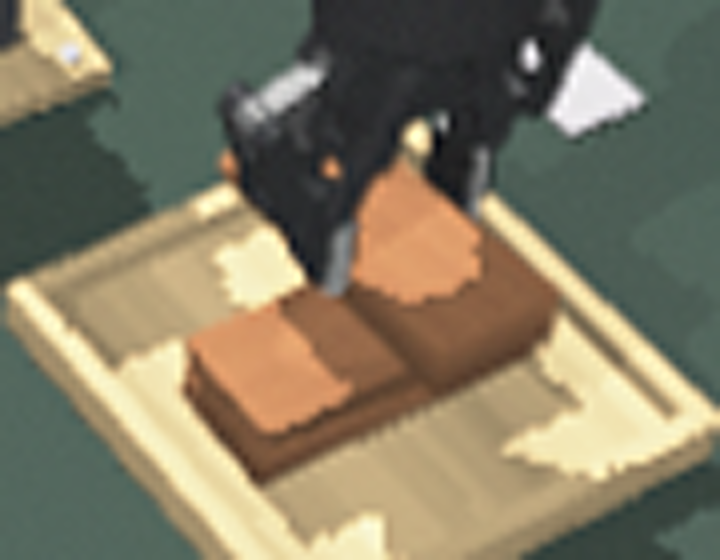

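```bash
python3 - <<'E'
from h import *
c=Cam("side")
for n,p,z in(("L",(430,392),74.3),("R",(553,328),74.3),("Ltop",(372,300),98.3),("layer1 near",(268,483),9),("layer1 left",(186,388),9)):
    P=c.plane([(284+p[0]/8,163+p[1]/8)],z)[0]; d=P-[624.3,-130.3]; print(n,P.round(1),round(d@[.99,-.14],1),round(d@[.14,.99],1))
E
```

```text
L [ 591.6 -185.6] -24.6 -59.3
R [ 643.1 -192.3] 27.3 -58.8
Ltop [ 588.1 -158.6] -31.9 -33.1
layer1 near [ 565.3 -147.9] -56.0 -25.7
layer1 left [572.6 -99.6] -55.5 23.1
```

Emit:
{"method": "move_arm", "body": {
  "rows": [
    [[-1,0.5,20,0,-1],[-1.7,0.5,28,0,-1],[-1.7,0.5,31,0,-1],[-1.7,0.5,33,0,-1],[-1.7,0.5,33,0,-1]]
  ]
}}

```text
time_s: 39.0
eef_pos: [624.4, -132.0, 53.7]
ee_rot: [0.003, 0.997, -0.074, 0.023]
force: [-2.4, -0.0, 2.9]
grip_width: 0.541
```

Emit:
{"method": "move_arm", "body": {
  "rows": [
    [[0,0,0.5,0,0.1],[0,0,0.5,0,0.3],[0,0,0.5,0,1],[0,0,0.5,0,1],[0,0,0.5,0,1],[0,0,-40,0,1],[0,0,-70,0,1]]
  ]
}}

```text
time_s: 39.88
eef_pos: [621.3, -131.4, 124.9]
ee_rot: [0.003, 0.997, -0.074, 0.023]
force: [-0.4, 0.5, 0.8]
grip_width: 1.001
```

```bash
python3 - <<'E'
from h import *
print(sense()["eef_pos"],sense()["joints"].round(2))
opt(340,277.1,120,-.356-np.pi/2);c=Cam("top");wedges(c);c.im
E
```

```text
[ 621.31015626 -131.4398412   124.94141054] [-0.4   0.63  1.32  0.01  1.14 -0.25]
  move [-338.6 -362.3  -11.6] roll 16.98 j6 then 2.42
wedge [1239.8  360.3] 0.667 [135.7  39.3] [168.  11.]
```

Emit:
{"method": "move_arm", "body": {
  "rows": [
    [[-50,-10,-12,1.4,1],[-105,-25,-12,2.8,1],[-155,-50,-12,4.2,1],[-200,-85,-12,5.6,1],[-240,-125,-12,7,1],[-270,-170,-12,8.4,1],[-295,-215,-12,9.8,1],[-315,-260,-12,11.2,1],[-330,-305,-12,12.6,1],[-338,-345,-12,14,1],[-338,-362,-12,15.5,1],[-338,-362,-12,17,1]]
  ]
}}

```text
time_s: 41.42
eef_pos: [341.8, 277.3, 122.0]
ee_rot: [0.018, -0.568, 0.822, -0.019]
force: [-0.7, -0.8, -0.7]
grip_width: 1.003
```

```bash
python3 - <<'E'
from h import *
s=sense();print(s["joints"].round(2),rot(s["ee_rot"])[:,2].round(3))
opt(340,277.1,10,-.356-np.pi/2)
c=Cam("top","top12");inbox(c,41,-.15-np.pi/2)
for b in blobs(c.mask((5,100,60),(16,255,255)),100,1500):
    m=b.mean(0)
    if 265<m[0]<330 and 135<m[1]<205: print(m,len(b))
t=Cam("side","side12"); out=[]
for q in(c,t):
    o=q.proj([[625,-129,40]])[0].astype(int)-[33,27]; print(o)
    out.append(cv2.resize(q.im[o[1]:o[1]+50,o[0]:o[0]+66],(396,300),interpolation=cv2.INTER_CUBIC))
cv2.imwrite("pics/w3b.png",np.hstack(out))
for b in blobs(t.mask((5,100,60),(16,255,255)),100,1500): print(b.mean(0).round(), t.plane([b.mean(0)],10).round())
E
```

```text
[ 0.43  0.25  1.92 -0.04  0.93  2.39] [ 0.052 -0.011 -0.999]
  move [  1.7   7.5 111.7] roll -0.05 j6 then 2.39
in tray [ 620.4 -127. ] yaw -0.9 [118.3 116.8] off tray x,y -5.2 1.3 [298. 168.]
[298.07086614 168.07086614] 127
[264 140]
[296 174]
[328. 204.] [[ 638. -117.]]
[168. 176.] [[339. 273.]]
[309. 144.] [[777. 106.]]
[29. 88.] [[ 156. 1039.]]
[400. 101.] [[1206.   69.]]
[161.  45.] [[ 729. 1012.]]
```

View pics/w3b.png

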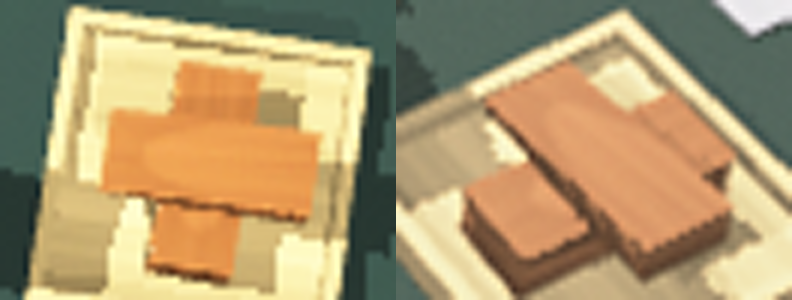

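```bash
python3 - <<'E'
from h import *
c=Cam("top")
P=[c.plane([(264+x/6,140+y/6)],z)[0] for x,y,z in((108,110,49),(102,188,49),(320,135,65),(309,213,65))]
P=np.array(P);print(P.round(1));C=P.mean(0);d=C-[624.3,-130.3];print(C,d@[.99,-.14],d@[.14,.99]); e=P[2:].mean(0)-P[:2].mean(0);print(np.arctan2(*e[::-1])+np.pi/2,np.hypot(*e))
E
```

```text
[[ 653.6  -75.7]
 [ 607.9  -72.5]
 [ 635.9 -194. ]
 [ 591.  -187.5]]
[ 622.10570662 -132.44928516] -1.8714505265733972 -2.434993377506421
-0.1477039299755447 117.89602887055256
```

Emit:
{"method": "move_arm", "body": {
  "rows": [
    [[1,4,50,0,1],[1.5,6.5,90,0,1],[1.7,7.5,107,0,1],[1.7,7.5,111.5,0,1],[1.7,7.5,111.5,0,1],[1.7,7.5,111.5,0,-1],[1.7,7.5,111.5,0,-1],[1.7,7.5,111.5,0,-1],[1.7,7.5,111.5,0,-1],[1.7,7.5,111.5,0,-1],[1.7,7.5,111.5,0,-1]]
  ],
  "squeeze": 60
}}

```text
time_s: 42.95
eef_pos: [340.3, 276.1, 11.2]
ee_rot: [0.019, -0.571, 0.821, -0.02]
force: [-2.9, -0.8, 11.0]
grip_width: 0.542
```

```bash
python3 - <<'E'
from h import *
s=sense();print(s["eef_pos"],s["grip_width"],rot(s["ee_rot"])[:,2].round(3))
C=np.array([624.7,-129.2])-133*np.array([.99,-.14])-30*np.array([.14,.99]);print(C)
opt(*C,100,np.pi/2-.14)
E
```

```text
[340.31236526 276.08838656  11.1915209 ] 0.5419534574336222 [ 0.053 -0.011 -0.999]
[ 488.83 -140.28]
  move [ 338.1 -288.4  -76.3] roll -32.05 j6 then -1.92
```

Emit:
{"method": "move_arm", "body": {
  "rows": [
    [[0,0,-50,0,-1],[0,0,-95,-1.7,-1],[25,-20,-100,-3.4,-1],[50,-43,-100,-5.1,-1],[80,-70,-100,-6.8,-1],[115,-98,-100,-8.5,-1],[150,-128,-98,-10.2,-1],[185,-158,-95,-11.9,-1],[220,-188,-92,-13.6,-1],[255,-218,-88,-15.3,-1],[290,-248,-84,-17,-1],[325,-277,-80,-18.7,-1]]
  ]
}}

```text
time_s: 44.45
eef_pos: [482.9, -125.7, 103.3]
ee_rot: [0.005, 1.0, -0.002, 0.027]
force: [1.0, 0.5, -0.2]
grip_width: 0.541
```

```bash
python3 - <<'E'
from h import *
s=sense();print(s["joints"][5]);opt(488.8,-140.3,60,np.pi/2-.14)
E
```

```text
-0.505604207878952
  move [ 3.6 14.1 43.7] roll -13.7 j6 then -1.97
```

Emit:
{"method": "move_arm", "body": {
  "rows": [
    [[1,5,0,-1.7,-1],[2,10,0,-3.4,-1],[3.6,14,0,-5.1,-1],[3.6,14,10,-6.8,-1],[3.6,14,20,-8.5,-1],[3.6,14,30,-10.2,-1],[3.6,14,40,-11.9,-1],[3.6,14,43.7,-13.6,-1],[3.6,14,43.7,-13.7,-1]]
  ]
}}

```text
time_s: 45.58
eef_pos: [488.6, -140.1, 59.9]
ee_rot: [0.021, 0.755, 0.655, 0.016]
force: [-0.1, -0.2, -0.3]
grip_width: 0.544
```

```bash
python3 - <<'E'
from h import *
s=sense();print(s["joints"][5],s["eef_pos"],s["force"]);opt(488.8,-140.3,31,np.pi/2-.14)
M=rot(s["ee_rot"]);print(M[:,2].round(3))
E
```

```text
-1.9633896260707027 [ 488.60976375 -140.0676135    59.93654329] [-0.14281292 -0.16604376 -0.32401323]
  move [-0.1 -1.3 28.9] roll -0.01 j6 then -1.96
[ 0.053 -0.011 -0.999]
```

Emit:
{"method": "move_arm", "body": {
  "rows": [
    [[0,-0.7,15,0,-1],[0,-1.2,25,0,-1],[0,-1.3,31,0,-1],[0,-1.3,31,0,-1]]
  ]
}}

```text
time_s: 46.08
eef_pos: [488.8, -140.1, 28.4]
ee_rot: [0.021, 0.755, 0.655, 0.016]
force: [-0.1, -0.3, -0.6]
grip_width: 0.538
```

Emit:
{"method": "move_arm", "body": {
  "rows": [
    [[0,0,0.5,0,-1],[0,0,2,0,-1],[0,0,3.5,0,-1],[0,0,5,0,-1],[0,0,6,0,-1],[0,0,6.5,0,-1]]
  ],
  "squeeze": 22
}}

```text
time_s: 46.82
eef_pos: [488.7, -140.2, 22.7]
ee_rot: [0.021, 0.755, 0.655, 0.016]
force: [-9.6, 1.8, 14.8]
grip_width: 0.539
```

Emit:
{"method": "move_arm", "body": {
  "rows": [
    [[0,0,0,0,-1],[0,0,-40,0,-1],[0,0,-80,1.5,-1],[0,0,-95,3.2,-1],[0,0,-95,4.9,-1],[0,0,-95,6.6,-1],[0,0,-95,8.3,-1],[0,0,-95,10,-1],[0,0,-95,11.7,-1],[0,0,-95,13.4,-1],[0,0,-95,15,-1],[0,0,-95,15,-1]]
  ],
  "squeeze": 60
}}

```text
time_s: 48.32
eef_pos: [483.8, -139.2, 117.5]
ee_rot: [0.003, 0.997, -0.07, 0.026]
force: [0.3, 0.3, -1.1]
grip_width: 0.541
```

```bash
python3 - <<'E'
from h import *
s=sense();print(s["eef_pos"],s["grip_width"],rot(s["ee_rot"])[:,2].round(3));opt(622.8,-131.7,115,-.145)
E
```

```text
[ 483.79983827 -139.20210788  117.52239466] 0.5409173089435845 [ 0.051 -0.01  -0.999]
  move [136.3 -26.8   9.6] roll 0.05 j6 then -0.32
```

Emit:
{"method": "move_arm", "body": {
  "rows": [
    [[40,-8,3,0,-1],[80,-16,5,0,-1],[120,-24,8,0,-1],[136,-27,15,0,-1],[136.5,-27,24,0,-1],[136.5,-27,24,0,-1]]
  ]
}}

```text
time_s: 49.08
eef_pos: [622.7, -131.6, 99.5]
ee_rot: [0.003, 0.997, -0.069, 0.025]
force: [0.3, -0.0, -0.8]
grip_width: 0.544
```

```bash
python3 - <<'E'
from h import *
s=sense();print(s["eef_pos"],s["grip_width"]);opt(622.8,-131.7,68.5,-.145)
q=Cam("side","side13");o=q.proj([[625,-129,60]])[0].astype(int)-[45,36];print(o)
cv2.imwrite("pics/w4.png",cv2.resize(q.im[o[1]:o[1]+70,o[0]:o[0]+90],None,fx=8,fy=8,interpolation=cv2.INTER_CUBIC))
E
```

```text
[ 622.67556431 -131.59609209   99.5080861 ] 0.5442390302998111
  move [-1.4  0.  31. ] roll 0.06 j6 then -0.26
[285 160]
```

View pics/w4.png

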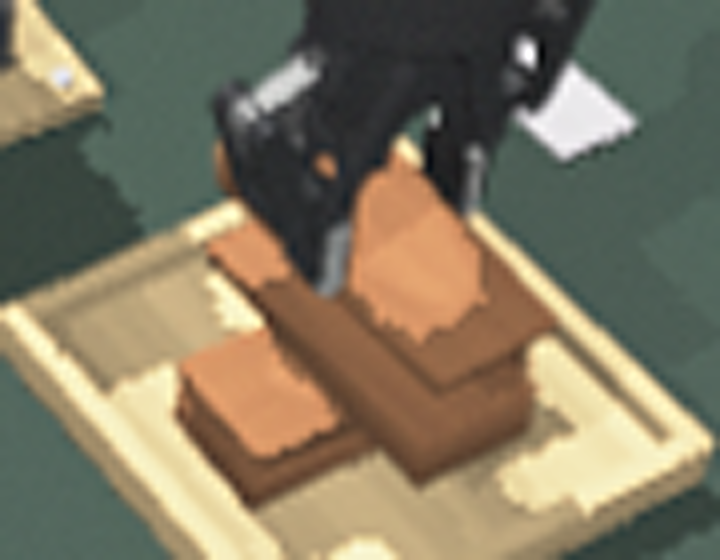

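```bash
python3 - <<'E'
from h import *
c=Cam("side")
for n,p,z in(("W4 L",(440,392),96),("W4 R",(553,328),96),("W4 L lo",(440,392),90),("W3 L",(420,485),41),("W3 R",(530,427),41)):
    P=c.plane([(285+p[0]/8,160+p[1]/8)],z)[0]; d=P-[624.3,-130.3]; print(n,P.round(1),round(d@[.99,-.14],1),round(d@[.14,.99],1))
E
```

```text
W4 L [ 587.8 -192.6] -27.4 -66.8
W4 R [ 636.  -197.1] 20.9 -64.5
W4 L lo [ 592.2 -189.8] -23.5 -63.4
W3 L [ 593.1 -190. ] -22.5 -63.5
W3 R [ 640.  -196.3] 24.8 -63.1
```

Emit:
{"method": "move_arm", "body": {
  "rows": [
    [[0.5,-1.2,15,0,-1],[0,-1.2,22,0,-1],[-0.2,-1.2,26,0,-1],[-0.4,-1.2,28,0,-1],[-0.4,-1.2,28,0,-1]]
  ]
}}

```text
time_s: 49.8
eef_pos: [624.4, -130.9, 72.9]
ee_rot: [0.003, 0.997, -0.07, 0.026]
force: [0.4, 0.5, 0.7]
grip_width: 0.541
```

Emit:
{"method": "move_arm", "body": {
  "rows": [
    [[0,0,1,0,-1],[0,0,2,0,-1],[0,0,2.5,0,-1],[0,0,2.5,0,-1]]
  ],
  "squeeze": 20
}}

```text
time_s: 50.3
eef_pos: [624.6, -131.1, 70.5]
ee_rot: [0.003, 0.997, -0.07, 0.026]
force: [-0.4, -0.7, 1.6]
grip_width: 0.541
```

Emit:
{"method": "move_arm", "body": {
  "rows": [
    [[0,0,0.5,0,0.1],[0,0,0.5,0,0.25],[0,0,0.5,0,0.5],[0,0,0.5,0,1],[0,0,0.5,0,1],[0,0,-30,0,1],[0,0,-70,0,1],[-60,0,-90,0,1],[-120,0,-90,0,1],[-180,0,-90,0,1],[-230,0,-90,0,1],[-230,0,-90,0,1]]
  ]
}}

```text
time_s: 51.8
eef_pos: [390.2, -97.4, 148.3]
ee_rot: [0.003, 0.997, -0.07, 0.025]
force: [0.2, -0.6, 0.7]
grip_width: 1.002
```

```bash
python3 - <<'E'
from h import *
s=sense();print(s["eef_pos"],s["joints"].round(2))
c=Cam("top","topz");q=Cam("side","sidez");out=[]
for k,(m,z) in enumerate(((c,50),(q,50))):
    o=m.proj([[625,-129,z]])[0].astype(int)-[33,33];print(o)
    out.append(cv2.resize(m.im[o[1]:o[1]+66,o[0]:o[0]+66],(396,396),interpolation=cv2.INTER_CUBIC))
cv2.imwrite("pics/z.png",np.hstack(out))
b=c.mask((5,100,200),(16,255,255))
for t in blobs(b,150,1500):
    if 265<t.mean(0)[0]<330 and 135<t.mean(0)[1]<205: print("topface",[np.round(x,2) for x in box(c,t,73,73)])
E
```

```text
[390.16072827 -97.39389321 148.27138491] [-0.55  0.12  2.    0.02  0.97 -0.42]
[264 133]
[296 166]
topface [array([ 635.74, -132.94]), np.float64(1.4), array([123.79,  78.81])]
```

View pics/z.png

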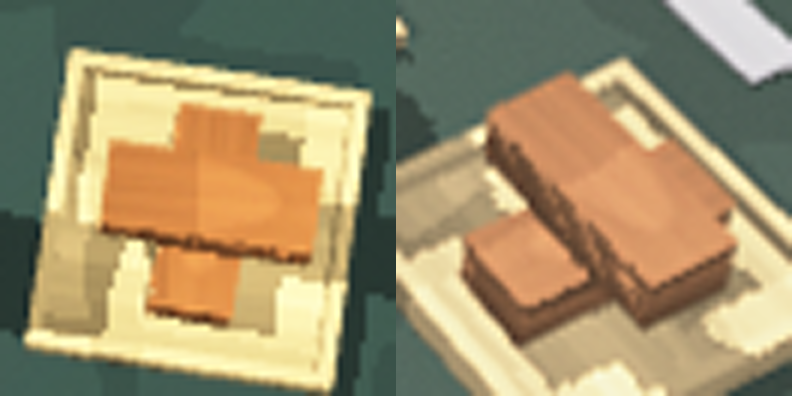

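```bash
python3 - <<'E'
from h import *
c=Cam("top");q=Cam("side")
def rep(n,cam,o,pts):
    P=np.array([cam.plane([(o[0]+(x-(396 if cam is q else 0))/6,o[1]+y/6)],z)[0] for x,y,z in pts]);C=P.mean(0);d=C-[624.7,-129.2]
    e=P[2:].mean(0)-P[:2].mean(0);print(n,C.round(1),"tray",(d@[.99,-.14]).round(1),(d@[.14,.99]).round(1),"yaw",round(np.arctan2(*e[::-1])+np.pi/2,3),"len",np.hypot(*e).round(1))
rep("W4 top",c,(264,133),((107,140,73),(103,228,73),(322,172,73),(312,250,73)))
rep("W4 side",q,(296,166),((575,72,73),(488,116,73),(737,238,73),(645,290,73)))
t=q
for n,p,z in(("W4 near L",(645,291),73),("W4 near R",(737,238),73),("W3 bot L",(643,328),41),("W3 bot R",(728,288),41),("W4 far L",(488,116),73),("L1 top nearL",(465,240),41),("L1 top nearR",(520,305),41)):
    P=q.plane([(296+(p[0]-396)/6,166+p[1]/6)],z)[0];d=P-[624.7,-129.2];print(n,round(d@[.99,-.14],1),round(d@[.14,.99],1))
cv2.imwrite("pics/col.png",q.im)
psi=1.354-np.pi/2
print("column lugs",lugs(q,(620.5,128.2),psi,191))
E
```

```text
W4 top [ 621.5 -132. ] tray -2.7 -3.2 yaw -0.121 len 118.9
W4 side [ 622.  -134.2] tray -2.0 -5.3 yaw -0.157 len 118.2
W4 near L -29.8 -66.0
W4 near R 23.6 -63.3
W3 bot L -23.6 -64.3
W3 bot R 23.3 -66.0
W4 far L -26.8 52.8
L1 top nearL -61.4 17.7
L1 top nearR -62.5 -25.8
column lugs {(1, 1): (np.float64(1.3), np.float64(-3.1), [269.8, 104.9]), (1, -1): (np.float64(-1.1), np.float64(-3.3), [283.1, 121.1]), (-1, -1): (np.float64(3.9), np.float64(-23.8), [275.4, 128.9])}
```

```bash
python3 - <<'E'
from rig import ctrl
print(ctrl.finish_job())
E
```

```text
the job is handed in; nothing more can be done
None
```

I shut the bottom case's lid, stacked the three loose cases on it, and piled the four wedges in the tray. I handed the job in at about 52 s of the 210 s. Finishing reports no verdict.

- **Lid and column:** Only three of the four cases were there. Each one came down to within 0.5 mm of its fully seated height. The picture taken after the last case was placed shows all three flush. One case had been knocked about 3 cm aside, so I measured it again before picking it up.
- **Wedge pile:** The last picture shows two layers, thick end over thin, with the upper layer crosswise and lying flat. The lower layer is within about 1.5 mm of the tray's middle.
- **Upper layer off-centre:** It sits about 2–3 mm off the middle across its width and 3–5 mm along its length, by the two cameras.
- **Where the checks disagreed:** The side view puts the top wedge about 3 mm sideways of the one under it, while the top view puts it about 1 mm. Calibration is good to about 2 mm, so I left it rather than risk disturbing the pile.
- **Other things on the bench:** I moved none of them on purpose, and the jar and tape lay close to some grasps. I did not measure them again at the end.

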